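Check in the part jars at the scanner bar

TASK

Take every part jar off the kit mat and stand it upright on the blue reading strip with its marked side squarely facing the scanner bar; with all of them there and let go, squeeze the red trigger fully home on its grip for about half a second and let it spring back. Then stand all the jars upright back on the kit mat (any order, any way round). Last, report the kit as checked: carry the lime-green tag to the open end of the slotted rail, enter it there and slide it fully home against the red stop; leave everything else on the table where it is.

Things in the scene. Friction and masses are not known exactly. Their poses are not given: they have to be found in the camera images.
- scanner: Fixed black scanner bar, 50 x 330 x 55 mm tall (x, y, z). Origin: centre of its underside, on the table. Its dark red window is on the face at x = -25 mm, which looks along its own -x over the blue reading strip. A jar faces the scanner when the jar's own +x points along the scanner's own +x.
- strip_mid (a point): Middle of the blue reading strip, painted flat on the table before the window, 90 mm along the scanner's -x from its origin. The strip is 50 mm wide and runs 160 mm either way along the scanner's y, to white end lines. Jars may stand anywhere along it, in any order; 75 mm between centres leaves room for a gripper.
- jar_a: Loose upright part jar, possibly absent: cylinder 46 mm diameter, 66 mm tall, 0.15 to 0.3 kg, weighted steel foot, grey body, lime-green lid. Origin: centre of its underside; z up. Its own +x points out through the mark: a white patch with black bars on one side; a white stripe on the lid runs from the lid's centre to the edge above the mark.
- jar_a_mark (a point): Centre of the mark on the side of jar_a: 23 mm out along the jar's +x, 31 mm up. Absent with its jar.
- jar_b: Loose upright part jar, possibly absent: cylinder 46 mm diameter, 66 mm tall, 0.15 to 0.3 kg, weighted steel foot, grey body, orange lid. Origin: centre of its underside; z up. Its own +x points out through the mark: a white patch with black bars on one side; a white stripe on the lid runs from the lid's centre to the edge above the mark.
- jar_b_mark (a point): Centre of the mark on the side of jar_b: 23 mm out along the jar's +x, 31 mm up. Absent with its jar.
- jar_c: Loose upright part jar, possibly absent: cylinder 46 mm diameter, 66 mm tall, 0.15 to 0.3 kg, weighted steel foot, grey body, blue lid. Origin: centre of its underside; z up. Its own +x points out through the mark: a white patch with black bars on one side; a white stripe on the lid runs from the lid's centre to the edge above the mark.
- jar_c_mark (a point): Centre of the mark on the side of jar_c: 23 mm out along the jar's +x, 31 mm up. Absent with its jar.
- jar_d: Loose upright part jar, possibly absent: cylinder 46 mm diameter, 66 mm tall, 0.15 to 0.3 kg, weighted steel foot, grey body, red lid. Origin: centre of its underside; z up. Its own +x points out through the mark: a white patch with black bars on one side; a white stripe on the lid runs from the lid's centre to the edge above the mark.
- jar_d_mark (a point): Centre of the mark on the side of jar_d: 23 mm out along the jar's +x, 31 mm up. Absent with its jar.
- kitmat: Flat black kit mat with a lime-green border, fixed on the table where the jars start; 130 mm (own x) x 420 mm (own y), about 1 mm thin and no obstacle: jars on it stand at table height. Origin: its centre.
- grip: Fixed upright trigger grip that fires the scanner: steel disc (84 mm diameter, 12 mm thick) with a black post and a red sprung paddle. Origin: centre of the disc's underside. Post: x = -2 to 26, y = -13 to 13, z = 12 to 118 mm. Paddle on its -x side: 18 mm wide in y, z = 30 to 106 mm, front face at x = -28.5 mm at rest, 17 mm gap to the post.
- trigger_pad (a point): Point on the red paddle's front face where it is pressed, 92 mm above the table at rest; moves with it. Pinch post and paddle together from above along the grip's x: 54.5 mm over both at rest, 41 mm at this height when squeezed.
- trigger (a joint): Trigger paddle angle in rad about a hinge at its foot (30 mm up): 0 released, 0.22 fully squeezed (paddle top moved towards the post). A spring returns it; about 6 N at the pad squeezes it fully.
- rail: Fixed aluminium slotted rail lying on the table, 140 long (x) x 54 x 23 mm tall. Origin: centre of its underside. Open mouth at x = +70 mm; red stop at the other end, inner face at x = -62 mm, 26 mm tall. Channel 42 mm wide, 13 mm high, floor at z = 6 mm; two 4 mm top lips leave a 16 mm slot along the middle. Home: foot against the stop, tag origin at x = -44 mm.
- rail_mouth (a point): Middle of the channel's open end, on the channel floor (6 mm above the table). The tag's foot can enter only here, moving along the rail's -x.
- tag: Loose status tag, 0.1 kg, standing upright: round steel foot 36 mm diameter, 8 mm thick; stem 8 mm diameter up to 34 mm; lime-green plate 26 mm (own x) x 10 mm (own y) from 34 to 74 mm height. Grip the plate across its 10 mm thickness. Origin: centre of the foot's underside. Its yaw in the rail does not matter.
- battery: Bystander: black battery pack, loose on the table; leave alone. 34 x 62 x 22 mm; origin under its centre.
- dish: Bystander: steel dish, loose on the table; leave alone. 84 mm diameter, 32 mm tall; origin under its centre.
- driver: Bystander: screwdriver, loose on the table; leave alone. 140 mm long, lying along its x; origin under its middle.
- papercup: Bystander: paper cup, loose on the table; leave alone. 80 mm diameter at the rim, 105 mm tall; origin under its centre.
- spanner: Bystander: spanner, loose on the table; leave alone. 120 mm long, lying flat along its x.
- spool: Bystander: yellow spool, loose on the table; leave alone. 52 mm diameter, 32 mm tall; origin under its centre.

How it is judged (in metres and radians):
On the way, in this order (a step that is already met when the one before it is completed fails the run):
1. every jar stands on the strip, released, its mark facing the scanner (x of jar_a in the frame of scanner between -0.11 and -0.07 m and y of jar_a in the frame of scanner between -0.155 and 0.155 m and height (world z) of each of jar_a, jar_b, jar_c, jar_d below 0.008 m and angle between each of jar_a, jar_b, jar_c, jar_d's own z axis and vertical below 0.1 rad and angle between the x axis of each of jar_a, jar_b, jar_c, jar_d and the x axis of scanner, either way round below 0.26 rad and x of each of jar_a_mark, jar_b_mark, jar_c_mark, jar_d_mark in the frame of scanner above -0.09 m and linear speed of each of jar_a, jar_b, jar_c, jar_d below 0.03 m/s and contact force between the fingers and jar_a below 0.1 N and x of jar_b in the frame of scanner between -0.11 and -0.07 m and y of jar_b in the frame of scanner between -0.155 and 0.155 m and contact force between the fingers and jar_b below 0.1 N and x of jar_c in the frame of scanner between -0.11 and -0.07 m and y of jar_c in the frame of scanner between -0.155 and 0.155 m and contact force between the fingers and jar_c below 0.1 N and x of jar_d in the frame of scanner between -0.11 and -0.07 m and y of jar_d in the frame of scanner between -0.155 and 0.155 m and contact force between the fingers and jar_d below 0.1 N), for 0.2 s.
2. the trigger is squeezed fully by the gripper while every jar faces the scanner (all of step 1 and value of joint trigger above 0.18 rad and contact force between the fingers and grip above 1 N), for 0.2 s.
3. the trigger is released (value of joint trigger below 0.04 rad), for 0.2 s.
4. every jar stands back on the kit mat, released (x of jar_a in the frame of kitmat between -0.06 and 0.06 m and y of jar_a in the frame of kitmat between -0.205 and 0.205 m and height (world z) of each of jar_a, jar_b, jar_c, jar_d below 0.008 m and angle between each of jar_a, jar_b, jar_c, jar_d's own z axis and vertical below 0.1 rad and linear speed of each of jar_a, jar_b, jar_c, jar_d below 0.03 m/s and contact force between the fingers and jar_a below 0.1 N and x of jar_b in the frame of kitmat between -0.06 and 0.06 m and y of jar_b in the frame of kitmat between -0.205 and 0.205 m and contact force between the fingers and jar_b below 0.1 N and x of jar_c in the frame of kitmat between -0.06 and 0.06 m and y of jar_c in the frame of kitmat between -0.205 and 0.205 m and contact force between the fingers and jar_c below 0.1 N and x of jar_d in the frame of kitmat between -0.06 and 0.06 m and y of jar_d in the frame of kitmat between -0.205 and 0.205 m and contact force between the fingers and jar_d below 0.1 N), for 0.2 s.
5. the tag's foot is inside the open end of the rail (x of tag in the frame of rail between 0 and 0.065 m and y of tag in the frame of rail between -0.006 and 0.006 m and z of tag in the frame of rail between 0.003 and 0.012 m and angle between tag's own z axis and vertical below 0.15 rad).
At the end, for the whole second after the job is handed in: Every jar stands upright, still and released on the kit mat (centre at least 5 mm inside the mat's edges); the trigger is back (below 0.04 rad); the tag is upright in the rail's channel, within 6 mm of the stop, released and at rest (all of step 4 and value of joint trigger below 0.04 rad and x of tag in the frame of rail below -0.038 m and y of tag in the frame of rail between -0.006 and 0.006 m and z of tag in the frame of rail between 0.003 and 0.012 m and angle between tag's own z axis and vertical below 0.15 rad and linear speed of tag below 0.03 m/s); the robot touches nothing.
It fails at once if a bystander (battery pack, dish, screwdriver, cup, spanner, spool) is moved more than 30 mm (distance of any of battery, dish, driver, papercup, spanner, spool from where it was at the start of the episode above 0.03 m).
Of jar_a, jar_b, jar_c, jar_d only 3 to 4 are there at a start; the rules pass over those that are not, and their reading is None.
At some moment in a run one of jar_a, jar_b, jar_c, jar_d may be knocked a few centimetres aside while the robot is not near it.
It also fails if it takes over 210 s, if anything falls off the work surface, if the arm or the gripper's body presses on something with over 40 N, if the wrist force passes 120 N, or if a joint passes its speed limit or range.

ROBOT

A 7-joint arm with a two-finger parallel gripper is mounted at the origin on the work surface. World frame = base frame: x ahead of the robot, y to its left, z up, the work surface at z = 0. Lengths are in mm, angles in rad, forces in N, time in s.
With the tool pointing down it reaches from about 375 to 925 mm from the base axis. Payload 3.1 kg.
Tool frame: the origin (TCP) lies midway between the tips of the shut fingers; the grasp point (between the pads) lies 19 mm behind it; z points along the fingers, y is the direction in which the jaws open and shut (so a half turn about z gives the same grasp; the last joint's range is limited). The gripper opens to 85 mm and grips with 20 to 120 N. Pads are 22 mm wide; open, the fingers measure 114 mm over their backs; the gripper's body (76 mm by 85 mm) begins 54 mm behind the grasp point. The pads swing forward as they close: fully open they stand 13 mm farther back than shut.
Start: joints at [-1.272, 0.383, 0.044, 1.598, -0.018, 1.161, -0.05], TCP at [251.183, 599.508, 231.269] pointing down, gripper open.
Joint ranges: [-2.61, 2.61], [-0.41, 2.15], [-1.48, 1.57], [0, 2.5], [-1.57, 4.71], [0.05, 1.97], [-2.85, 2.85]. Speed limits (rad/s): [2.79, 2.79, 3.14, 3.14, 3.14, 3.14, 3.14].

INTERFACE

Orientations are given as a unit quaternion [x, y, z, w].
In Python, from plant import monitor, imaging, job gives the robot as it stands. The module is installed in compiled form; this text tells all that it offers.
- The arm moves only by the shell command python3 -m crank 'ROWS'. ROWS is JSON, one flat list of numbers, 7 for each row, row after row: the turn, a rotation vector about the tool's x, y, z in degrees, then the shift along the tool's x, y, z in m, then the gripper command: -1 is shut, 1 is fully open, values between are in proportion. A call has 1 to 10 rows; each row is the pose to reach, as a shift and turn from the pose commanded when the call began, along the tool's axes at that moment; what a row does not reach only later rows make up. A row lasts 1/12 s, in which the tool goes at most 41.7 mm and 7.16 degrees, less where a joint would pass 70% of its speed; a pose out of reach is approached as far as the arm can. A call with a gripper value outside its range is refused whole. The fingers move at their own pace and stop on an object; the grip force is fixed at half the most. Time passes only in rows, so rows that repeat a pose let the fingers close. It gives the time, the measured TCP pose, the force and the opening at its end, in the units of the state.
- monitor.observe(): the state, without advancing time (a new reading comes with each control period).
- imaging.grab_frame(name): name is "scene" or "top" or "wrist"; returns the picture (480x640x3 uint8, red, green, blue); there is no depth.
- imaging.camera_info(name): a dict with "fx", "fy", "cx", "cy" (pixels), "extrinsics" (4x4, takes a point from camera to world coordinates). Camera axes: x right, y down, z forward; pixel columns grow to the right and rows downward; lengths in mm; the calibration is good to about 2 mm. A picture is of the moment at which its call begins: read the wrist's pose just before it. camera_info takes no time and is no camera call; for the wrist camera it gives the pose at the moment of the call.
- job.close_job(): hands the job in, once; it reports no verdict.
The state is a dict: "t": time; "qpos": joint angles; "qvel": joint speeds; "joint_efforts": joint torques, N m; "tool_pos": TCP position; "ee_rot": TCP orientation; "contact_force": force on the tool from outside, world axes, zero at the start; "ft_torque": the same for the moment, N m; "finger_gap": finger opening in mm.
Only numpy, scipy, OpenCV 4.12 (cv2) and the standard library are available. Lean on these libraries where they do the work, as an engineer would, in place of code of your own. Each camera call takes 0.05 s, during which the arm holds its last target. There are 200 camera calls.

## Working session

There is one attempt and no reset: what is moved stays moved. The work goes in short steps, Python scripts to look and compute and a shell command to move; the robot and the scene stay as the last step left them, time stands still between calls to the robot, and variables do not carry over. Pictures are saved under pics/ and viewed, about 12 in all and at most 16, crops included, and the job is handed in when it is done.

```bash
mkdir -p pics; cat > h.py <<'E'
import numpy as np, cv2
from plant import monitor, imaging, job
from scipy.spatial.transform import Rotation as R
def grab(n,fn=None):
    c=imaging.camera_info(n); im=imaging.grab_frame(n)
    if fn: cv2.imwrite('pics/'+fn,im[:,:,::-1])
    return im,c
def ray(c,u,v):
    E=np.array(c['extrinsics']); d=E[:3,:3]@np.array([(u-c['cx'])/c['fx'],(v-c['cy'])/c['fy'],1]); return E[:3,3],d/np.linalg.norm(d)
def plane(c,u,v,z):
    o,d=ray(c,u,v); return o+d*(z-o[2])/d[2]
def proj(c,p):
    E=np.array(c['extrinsics']); q=E[:3,:3].T@(np.array(p)-E[:3,3]); return q[0]/q[2]*c['fx']+c['cx'],q[1]/q[2]*c['fy']+c['cy']
def tri(a,b):
    (o,d),(p,e)=a,b; A=np.stack([d,-e],1); s=np.linalg.lstsq(A,p-o,rcond=None)[0]
    return (o+d*s[0]+p+e*s[1])/2, np.linalg.norm(o+d*s[0]-p-e*s[1])
E
python3 - <<'E'
from h import *
s=monitor.observe(); print({k:np.round(v,3).tolist() for k,v in s.items()})
for n in ['scene','top','wrist']:
    im,c=grab(n,n+'0.png'); print(n,c['fx'],c['cx'],c['cy'],np.round(c['extrinsics'],3).tolist())
E
```

```text
{'t': 0.0, 'qpos': [-1.272, 0.384, 0.044, 1.6, -0.018, 1.161, -0.05], 'qvel': [0.0, 0.001, 0.0, 0.001, 0.0, -0.003, -0.0], 'joint_efforts': [-0.0, -43.347, 1.025, -24.952, 0.011, 0.011, -0.0], 'tool_pos': [250.828, 598.636, 229.856], 'ee_rot': [0.197, 0.98, -0.001, -0.0], 'contact_force': [-0.135, -0.295, 0.011], 'ft_torque': [-0.012, 0.013, -0.048], 'finger_gap': 85.464}
scene 459.4720925273791 314.075468814754 232.3561193113798 [[0.245, 0.648, -0.721, 1281.421], [0.97, -0.161, 0.184, -190.915], [0.003, -0.744, -0.668, 798.192], [0.0, 0.0, 0.0, 1.0]]
top 597.4498810719132 317.18562363596175 245.68840200965656 [[-0.005, -0.982, 0.19, 253.655], [-1.0, 0.003, -0.008, 13.552], [0.008, -0.19, -0.982, 1509.786], [0.0, 0.0, 0.0, 1.0]]
wrist 410.7458870408039 323.60895222252293 236.86179702231098 [[0.385, 0.882, 0.271, 181.448], [0.923, -0.367, -0.115, 627.697], [-0.002, 0.294, -0.956, 373.269], [0.0, 0.0, 0.0, 1.0]]
```

View pics/top0.png

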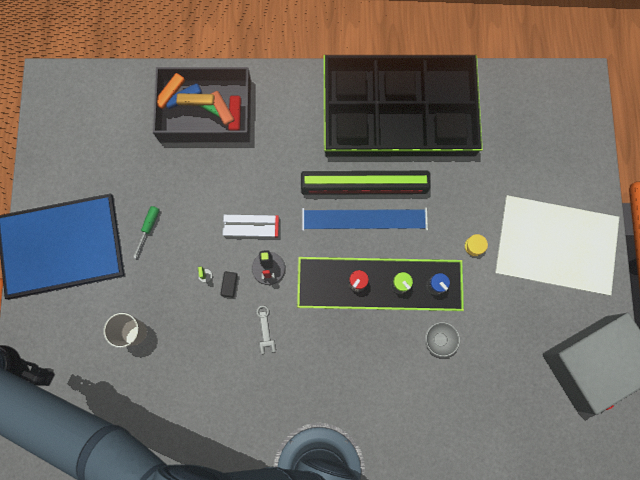

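View pics/scene0.png

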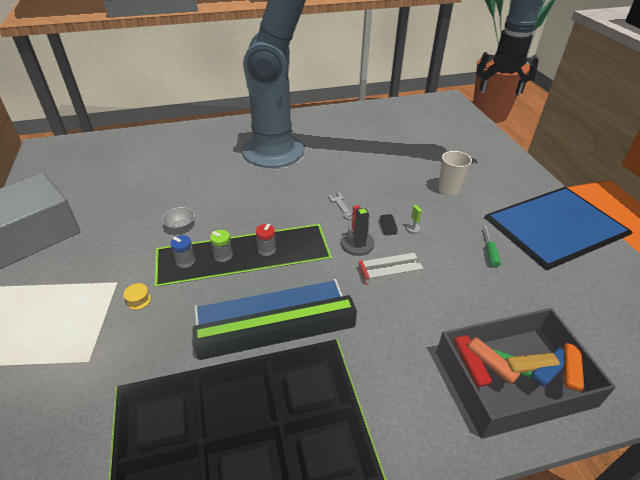

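The top view shows three jars: red lid at (359,281), lime at (403,282) and blue at (440,284). The strip is at about (365,219), the rail at (250,226) with its red stop on the right, the grip at (267,267) and the tag at (204,274). Next I'll measure from both views.

```bash
cat > seg.py <<'E'
from h import *
def blobs(im,lo,hi,roi,mn=8):
    x0,y0,x1,y1=roi; h=cv2.cvtColor(im,cv2.COLOR_RGB2HSV)[y0:y1,x0:x1]
    m=cv2.inRange(h,np.array(lo),np.array(hi))
    if lo[0]==0 and hi[0]<15: m|=cv2.inRange(h,np.array([172,lo[1],lo[2]]),np.array([179,255,255]))
    n,l,st,ce=cv2.connectedComponentsWithStats(m)
    return [(st[i,4],np.round(ce[i]+[x0,y0],1).tolist(),(st[i,:4]+[x0,y0,0,0]).tolist(),(l==i).astype(np.uint8),(x0,y0)) for i in np.argsort(-st[:,4]) if i>0 and st[i,4]>=mn]
COL=dict(red=([0,120,100],[8,255,255]),lime=([35,120,110],[55,255,255]),blue=([100,120,90],[125,255,255]))
E
python3 - <<'E'
from seg import *
for n,roi in [('top',(190,160,500,320)),('scene',(120,170,440,360))]:
    im,c=grab(n)
    for k,(lo,hi) in COL.items():
        for b in blobs(im,lo,hi,roi):
            print(n,k,b[0],b[1],b[2]); 
            if b[0]>150:
                r=cv2.minAreaRect(np.argwhere(b[3])[:,::-1].astype(np.float32)); print('   rect',np.round(cv2.boxPoints(r)+b[4],1).tolist())
    if n=='top': a=cv2.resize(im[160:320,190:500],None,fx=2.58,fy=2.58,interpolation=cv2.INTER_CUBIC)
    else: b2=cv2.resize(im[180:360,140:440],None,fx=2.6,fy=2.6,interpolation=cv2.INTER_CUBIC)
cv2.imwrite('pics/topc.png',a[:,:,::-1]);cv2.imwrite('pics/scenec.png',b2[:,:,::-1])
E
```

```text
top red 246 [358.9, 278.5] [349, 270, 20, 19]
   rect [[346.0, 279.0], [358.5, 266.5], [371.5, 279.5], [359.0, 292.0]]
top red 71 [276.5, 225.8] [275, 215, 4, 22]
top red 26 [265.7, 271.6] [262, 270, 8, 4]
top red 8 [365.5, 190.0] [362, 190, 8, 1]
top lime 1024 [366.4, 179.2] [304, 175, 124, 9]
   rect [[304.0, 183.0], [304.0, 175.0], [427.0, 175.0], [427.0, 183.0]]
top lime 912 [383.5, 284.5] [297, 257, 167, 54]
   rect [[297.0, 307.5], [297.9, 256.4], [464.0, 259.6], [463.0, 310.7]]
top lime 246 [402.2, 280.6] [394, 272, 19, 19]
   rect [[394.0, 272.0], [412.0, 272.0], [412.0, 290.0], [394.0, 290.0]]
top lime 43 [264.0, 255.6] [261, 253, 7, 7]
top lime 41 [200.1, 271.6] [198, 267, 5, 11]
top blue 2221 [363.3, 218.7] [304, 210, 121, 19]
   rect [[304.0, 210.0], [424.0, 210.0], [424.0, 228.0], [304.0, 228.0]]
top blue 244 [439.3, 281.6] [431, 273, 19, 19]
   rect [[431.0, 273.0], [449.0, 273.0], [449.0, 291.0], [431.0, 291.0]]
scene red 225 [264.7, 232.1] [256, 224, 19, 16]
   rect [[256.0, 224.0], [274.0, 224.0], [274.0, 239.0], [256.0, 239.0]]
scene red 76 [354.3, 214.7] [352, 205,
[... 154 characters left out ...]
 306.9], [197.3, 337.5]]
scene lime 556 [242.0, 260.0] [155, 224, 177, 62]
   rect [[149.6, 248.5], [325.9, 222.4], [331.4, 259.5], [155.1, 285.6]]
scene lime 308 [221.1, 238.0] [191, 230, 65, 16]
   rect [[191.0, 230.0], [255.0, 230.0], [255.0, 245.0], [191.0, 245.0]]
scene lime 60 [417.5, 212.3] [414, 205, 8, 17]
scene lime 35 [362.1, 210.7] [358, 208, 9, 6]
scene lime 30 [339.8, 349.5] [336, 340, 8, 20]
scene blue 1854 [281.5, 299.1] [218, 281, 122, 38]
   rect [[218.0, 302.9], [336.0, 279.7], [339.2, 296.2], [221.2, 319.5]]
scene blue 226 [180.9, 243.5] [171, 235, 20, 17]
   rect [[169.2, 238.6], [187.2, 232.6], [192.2, 247.6], [174.2, 253.6]]
scene blue 9 [218.7, 317.9] [217, 316, 4, 4]
```

View pics/topc.png

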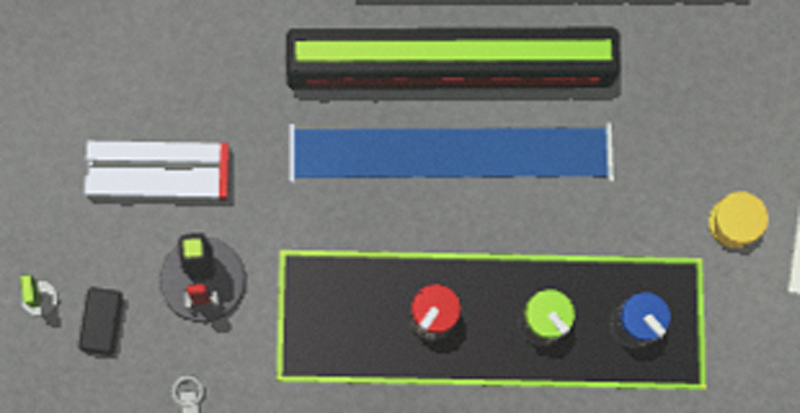

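View pics/scenec.png

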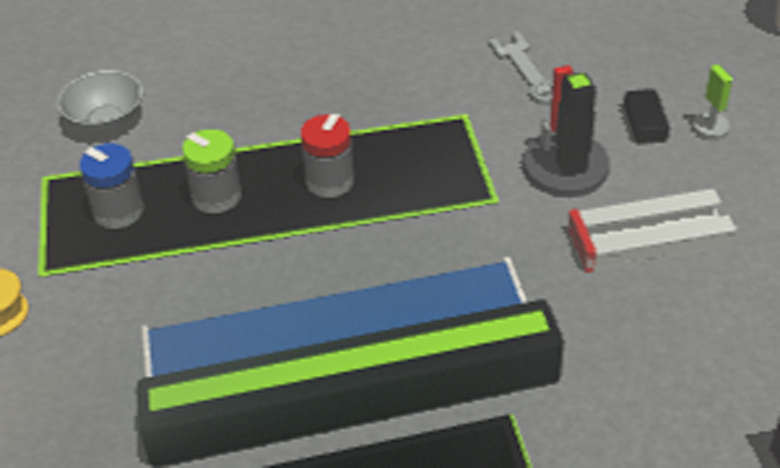

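```bash
python3 - <<'E'
from seg import *
it,t=grab('top'); isc,s=grab('scene')
P=lambda u,v,z: np.round(plane(t,u,v,z)[:2],1)
for k,a,b in [('red',(358.5,279),(265,231.5)),('lime',(403,281),(220.4,237.7)),('blue',(440,282),(181.2,243.5))]:
    p,e=tri(ray(t,*a),ray(s,*b)); print(k,np.round(p,1),'miss',round(e,1),'z66:',P(*a,66))
    hsv=cv2.cvtColor(it,cv2.COLOR_RGB2HSV); u0,v0=a
    vv,uu=np.mgrid[:480,:640]; m=((uu-u0)**2+(vv-v0)**2<8.5**2)&(hsv[...,1]<70)&(hsv[...,2]>140)
    w=np.stack([plane(t,u,v,66)[:2] for v,u in np.argwhere(m)]); d=w.mean(0)-plane(t,*a,66)[:2]
    print('   stripe n',len(w),'yaw',round(np.degrees(np.arctan2(d[1],d[0])),1),np.round(d,1))
print('strip',P(302.5,219,0),P(427,219,0),'z?',tri(ray(t,302.5,219),ray(s,(514/2.6+140),(281/2.6+180))))
print('scanner top ends',P(304,179.5,55),P(428,179.5,55))
print('mat',[P(*q,0).tolist() for q in [(298,257),(464,260),(463.5,311),(297.5,308)]])
for k,a,b in [('post',(264.5,256),(362.5,211)),('tagplate',(200.5,272),(417.5,212.3)),('tagfoot',(206.3,275.5),(711/2.6+140,122/2.6+180)),('disc',(268.3,267.8),(566/2.6+140,163/2.6+180)),('padtop',(266,271),(563/2.6+140,68/2.6+180))]:
    p,e=tri(ray(t,*a),ray(s,*b)); print(k,np.round(p,1),round(e,1))
g=lambda x,y:(x/2.58+190,y/2.58+160)
print('rail',[P(*g(*q),23).tolist() for q in [(88,141),(86,196),(228,142),(228,199)]])
print('bystanders batt',P(*g(101,320),11))
E
```

```text
red [ 451.  -100.5   58.5] miss 2.0 z66: [450.2 -99. ]
   stripe n 28 yaw 147.0 [-8.8  5.7]
lime [ 446.  -208.4   57.6] miss 0.6 z66: [ 444.8 -207.4]
   stripe n 28 yaw -142.0 [-8.3 -6.5]
blue [ 443.2 -299.4   56.9] miss 0.1 z66: [ 442.1 -297.5]
   stripe n 29 yaw -136.5 [-7.4 -7. ]
strip [616.6  38.5] [ 615.7 -285.1] z? (array([616.59728131,  36.83842403,  -1.81083249]), np.float64(3.5547981699872198))
scanner top ends [706.2  33.8] [ 705.5 -280.9]
mat [[516.5, 50.1], [507.3, -376.0], [376.7, -368.0], [386.0, 51.1]]
post [498.9 126.1 115.7] 0.9
tagplate [470.  287.4  56.7] 0.6
tagfoot [468.9 283.2   7. ] 2.2
disc [488.1 125.3   4. ] 0.5
padtop [464.8 123.2 104.3] 0.6
rail [[623.1, 238.6], [567.4, 239.2], [621.7, 99.9], [563.9, 99.4]]
bystanders batt [446.1 223.3]
```

```bash
cat > go.py <<'E'
import sys
from h import *
def go(x,y,z,b):
    s=monitor.observe(); Rc=R.from_quat(s['ee_rot']); br=np.radians(b)
    ys=np.array([np.cos(br),np.sin(br),0]); zs=np.array([0,0,-1]); xs=np.cross(ys,zs)
    Rt=R.from_matrix(np.stack([xs,ys,zs],1)); rv=np.degrees((Rc.inv()*Rt).as_rotvec())
    d=Rc.inv().apply(np.array([x,y,z])-s['tool_pos'])/1000
    yv=Rc.as_matrix()[:,1]
    print('t %.1f'%s['t'],'at',np.round(s['tool_pos'],1),'beta %.1f'%np.degrees(np.arctan2(yv[1],yv[0])),'gap %.1f'%s['finger_gap'],'q7 %.2f'%s['qpos'][6],'| turn',np.round(rv,1),'shift',np.round(d,4),'rows %.1f'%max(np.linalg.norm(rv)/7.16,np.linalg.norm(d)/.0417))
if __name__=='__main__': go(*map(float,sys.argv[1:]))
E
python3 go.py 450 -100 230 70
```

```text
t 0.3 at [251.1 599.3 230.9] beta 67.3 gap 85.0 q7 -0.05 | turn [-0.  -0.  -2.7] shift [-0.4537 -0.5681  0.0013] rows 17.4
```

```bash
python3 -m crank '[0,0,-2.7,-0.4537,-0.5681,0.001,1,0,0,-2.7,-0.4537,-0.5681,0.001,1,0,0,-2.7,-0.4537,-0.5681,0.001,1,0,0,-2.7,-0.4537,-0.5681,0.001,1,0,0,-2.7,-0.4537,-0.5681,0.001,1,0,0,-2.7,-0.4537,-0.5681,0.001,1,0,0,-2.7,-0.4537,-0.5681,0.001,1,0,0,-2.7,-0.4537,-0.5681,0.001,1,0,0,-2.7,-0.4537,-0.5681,0.001,1,0,0,-2.7,-0.4537,-0.5681,0.001,1]'; python3 go.py 450 -100 230 70
```

```text
t: 1.18
tool_pos: [365.4, 196.8, 231.0]
ee_rot: [0.174, 0.985, 0.001, 0.0]
contact_force: [0.6, -0.0, -0.2]
finger_gap: 85.4
t 1.2 at [365.4 196.8 231. ] beta 70.0 gap 85.4 q7 0.60 | turn [ 0.1  0.  -0. ] shift [-0.1811 -0.2499  0.0008] rows 7.4
```

```bash
python3 -m crank '[0,0,0,-0.1811,-0.2499,0.001,1,0,0,0,-0.1811,-0.2499,0.001,1,0,0,0,-0.1811,-0.2499,0.001,1,0,0,0,-0.1811,-0.2499,0.001,1,0,0,0,-0.1811,-0.2499,0.001,1,0,0,0,-0.1811,-0.2499,0.001,1,0,0,0,-0.1811,-0.2499,0.001,1,0,0,0,-0.1811,-0.2499,0.001,1,0,0,0,-0.1811,-0.2499,0.001,1,0,0,0,-0.1811,-0.2499,0.001,1]' >/dev/null
cat > jar.py <<'E'
# wrist-camera lid measurement: python3 jar.py  -> all lids seen, on plane z=66
from seg import *
def lids(name='wrist',z=66,fn=None,verbose=True):
    im,c=grab(name,fn); out={}
    hsv=cv2.cvtColor(im,cv2.COLOR_RGB2HSV); vv,uu=np.mgrid[:480,:640]
    for k,(lo,hi) in COL.items():
        for b in blobs(im,lo,hi,(0,0,640,480),mn=100 if name=='top' else 300):
            x,y,w,h=b[2]
            if not .6<w/h<1.6: continue
            if b[0]<.5*w*h: continue
            pts=np.argwhere(b[3])[:,::-1].astype(np.float32)
            hull=cv2.convexHull(pts)
            if len(hull)<5: continue
            (u,v),ax,_=cv2.fitEllipse(hull); p=plane(c,u,v,z)
            dia=np.mean(ax)*np.linalg.norm(p-np.array(c['extrinsics'])[:3,3])/c['fx']
            if not 36<dia<54: continue
            m=cv2.fillConvexPoly(np.zeros((480,640),np.uint8),hull.astype(np.int32),1).astype(bool)&(hsv[...,1]<80)&(hsv[...,2]>130)
            a=np.argwhere(m); yaw=None
            if len(a)>10:
                wpt=np.array([plane(c,q[1],q[0],z)[:2] for q in a]); d=wpt.mean(0)-p[:2]; yaw=round(float(np.degrees(np.arctan2(d[1],d[0]))),1)
            out[k]=(p,yaw,(u,v),c); 
            if verbose: print(name,k,'px',np.round((u,v),1),'xy',np.round(p[:2],1),'dia %.1f'%dia,'yaw',yaw)
    return out
if __name__=='__main__':
    import sys; lids(sys.argv[1] if len(sys.argv)>1 else 'wrist',fn=sys.argv[2] if len(sys.argv)>2 else None)
E
python3 - <<'E'
from jar import *
from go import go
w=lids(fn='w1.png'); t=lids('top')
for k in w:
    if k in t: print(k,np.round(tri(ray(w[k][3],*w[k][2]),ray(t[k][3],*t[k][2])),1) if 0 else [np.round(q,1) for q in tri(ray(w[k][3],*w[k][2]),ray(t[k][3],*t[k][2]))])
go(450,-100,30,70)
E
```

```text
wrist red px [324.4 214.4] xy [451.1 -99. ] dia 45.9 yaw 143.2
wrist lime px [196.5 252.9] xy [ 445.7 -204.9] dia 49.1 yaw -128.0
top blue px [439.8 282.1] xy [ 441.9 -297.1] dia 46.4 yaw -135.0
t 2.1 at [449.5 -96.6 229.5] beta 70.1 gap 85.6 q7 1.35 | turn [ 0.  -0.1  0.1] shift [-0.0018 -0.0031  0.1995] rows 4.8
```

View pics/w1.png

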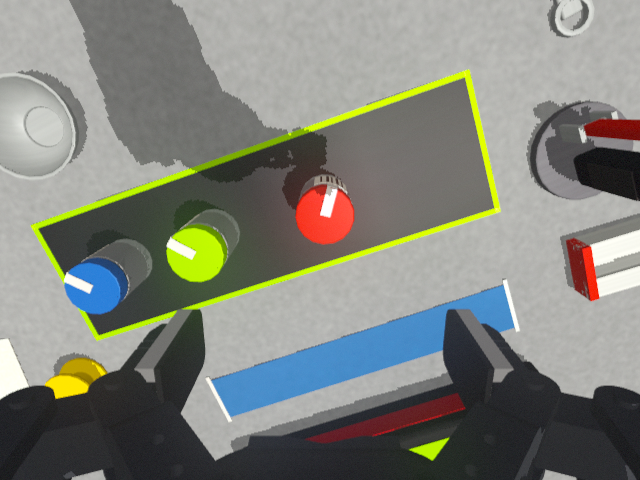

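Wrist view: red lid at (324,214) straight below the gripper, lime at (196,253), blue at (95,287). The fingers clear everything around them, so I'll grasp red.

```bash
python3 -m crank '[0,0,0,-0.0024,-0.0018,0.04,1,0,0,0,-0.0024,-0.0018,0.08,1,0,0,0,-0.0024,-0.0018,0.12,1,0,0,0,-0.0024,-0.0018,0.16,1,0,0,0,-0.0024,-0.0018,0.185,1,0,0,0,-0.0024,-0.0018,0.205,1,0,0,0,-0.0024,-0.0018,0.2115,1,0,0,0,-0.0024,-0.0018,0.2115,1,0,0,0,-0.0024,-0.0018,0.2115,0,0,0,0,-0.0024,-0.0018,0.2115,-1]'
python3 -m crank '[0,0,0,0,0,0,-1,0,0,0,0,0,0,-1,0,0,0,0,0,0,-1,0,0,0,0,0,0,-1,0,0,0,0,0,0,-1,0,0,0,0,0,0,-1,0,0,0,0,0,-0.03,-1,0,0,0,0,0,-0.06,-1,0,0,0,0,0,-0.09,-1,0,0,0,0,0,-0.1,-1]'
python3 go.py 616 -28 118 -75
```

```text
t: 2.95
tool_pos: [453.0, -100.0, 19.6]
ee_rot: [0.173, 0.985, 0.001, 0.001]
contact_force: [0.5, -0.3, -0.1]
finger_gap: 63.9
t: 3.78
tool_pos: [454.1, -101.2, 122.1]
ee_rot: [0.174, 0.985, 0.001, 0.004]
contact_force: [1.2, 0.4, -1.6]
finger_gap: 45.0
t 3.8 at [ 454.1 -101.2  122.1] beta 69.9 gap 45.0 q7 1.54 | turn [ 6.000e-01 -1.000e-01  1.449e+02] shift [-0.1269  0.1243  0.0054] rows 20.2
```

```bash
python3 -m crank '[0,0,145,-0.1269,0.1243,0.004,-1,0,0,145,-0.1269,0.1243,0.004,-1,0,0,145,-0.1269,0.1243,0.004,-1,0,0,145,-0.1269,0.1243,0.004,-1,0,0,145,-0.1269,0.1243,0.004,-1,0,0,145,-0.1269,0.1243,0.004,-1,0,0,145,-0.1269,0.1243,0.004,-1,0,0,145,-0.1269,0.1243,0.004,-1,0,0,145,-0.1269,0.1243,0.004,-1,0,0,145,-0.1269,0.1243,0.004,-1]' >/dev/null;python3 go.py 616 -28 118 -75
```

```text
t 4.6 at [612.4 -26.7 113.2] beta -2.0 gap 44.8 q7 0.40 | turn [-0.1  0.  73. ] shift [-0.0012  0.0037 -0.0048] rows 10.2
```

```bash
python3 -m crank '[0,0,73,-0.0012,0.0037,-0.004,-1,0,0,73,-0.0012,0.0037,-0.004,-1,0,0,73,-0.0012,0.0037,-0.004,-1,0,0,73,-0.0012,0.0037,-0.004,-1,0,0,73,-0.0012,0.0037,-0.004,-1,0,0,73,-0.0012,0.0037,-0.004,-1,0,0,73,-0.0012,0.0037,-0.004,-1,0,0,73,-0.0012,0.0037,-0.004,-1,0,0,73,-0.0012,0.0037,-0.004,-1,0,0,73,-0.0012,0.0037,-0.004,-1]' >/dev/null;python3 go.py 616 -28 20 -75; python3 - <<'E'
from jar import *
lids(z=166); lids('top',z=166)
E
```

```text
t 5.5 at [616.2 -27.7 117.1] beta -73.6 gap 44.8 q7 -0.67 | turn [-0.1  0.1  1.4] shift [-0.0002  0.0004  0.0971] rows 2.3
wrist red px [323.1 374.6] xy [623.  -25.9] dia 45.0 yaw -5.4
top lime px [402.6 281.3] xy [ 431.  -191.1] dia 43.5 yaw -136.0
top blue px [439.7 282.1] xy [ 428.9 -275.4] dia 43.3 yaw -135.6
```

```bash
python3 -m crank '[0,0,0,-0.0038,-0.0011,0.03,-1,0,0,0,-0.0038,-0.0011,0.06,-1,0,0,0,-0.0038,-0.0011,0.08,-1,0,0,0,-0.0038,-0.0011,0.09,-1,0,0,0,-0.0038,-0.0011,0.095,-1,0,0,0,-0.0038,-0.0011,0.0985,-1,0,0,0,-0.0038,-0.0011,0.0995,-1,0,0,0,-0.0038,-0.0011,0.0995,-1,0,0,0,-0.0038,-0.0011,0.0995,0.6,0,0,0,-0.0038,-0.0011,0.0995,0.6]'
python3 -m crank '[0,0,0,0,0,0,0.6,0,0,0,0,0,0,0.6,0,0,0,0,0,0,0.6,0,0,0,0,0,-0.03,0.6,0,0,0,0,0,-0.07,0.6,0,0,0,0,0,-0.11,0.6,0,0,0,0,0,-0.15,0.6,0,0,0,0,0,-0.19,0.6,0,0,0,0,0,-0.21,0.8,0,0,0,0,0,-0.21,1]'
python3 - <<'E'
from jar import *
lids(); lids('top')
from go import go
go(445,-206,230,-72)
E
```

```text
t: 6.38
tool_pos: [614.5, -29.0, 20.1]
ee_rot: [0.989, 0.146, 0.002, 0.001]
contact_force: [-0.3, 0.4, 0.2]
finger_gap: 67.2
t: 7.22
tool_pos: [616.3, -30.3, 235.0]
ee_rot: [0.989, 0.145, 0.005, 0.001]
contact_force: [-0.2, -0.2, 0.3]
finger_gap: 85.3
wrist red px [320.3 212.6] xy [616.  -28.7] dia 45.3 yaw 0.6
top red px [329.  214.6] xy [611.8 -28.5] dia 44.9 yaw 1.1
top lime px [402.6 281.3] xy [ 444.2 -206.3] dia 46.7 yaw -135.7
top blue px [439.8 282.1] xy [ 441.9 -297.1] dia 46.4 yaw -135.0
t 7.3 at [613.3 -28.7 229.5] beta -73.3 gap 85.7 q7 -0.74 | turn [ 0.  -0.1 -1.3] shift [-0.2122  0.1213 -0.0009] rows 5.9
```

```bash
python3 -m crank '[0,0,-1.3,-0.2122,0.1213,0,1,0,0,-1.3,-0.2122,0.1213,0,1,0,0,-1.3,-0.2122,0.1213,0,1,0,0,-1.3,-0.2122,0.1213,0,1,0,0,-1.3,-0.2122,0.1213,0,1,0,0,-1.3,-0.2122,0.1213,0,1,0,0,-1.3,-0.2122,0.1213,0,1,0,0,-1.3,-0.2122,0.1213,0,1]' >/dev/null
python3 - <<'E'
from jar import *
l=lids(); 
from go import go
p=l['lime'][0]; go(p[0],p[1],18,-72)
E
```

```text
wrist lime px [326.9 205.4] xy [ 447.9 -206.9] dia 46.2 yaw -143.0
wrist blue px [435.4 242.5] xy [ 445.7 -296.3] dia 48.2 yaw -137.0
t 8.0 at [ 443.4 -205.3  227.4] beta -72.1 gap 85.6 q7 -0.45 | turn [-0.2  0.  -0.1] shift [0.0039 0.0035 0.2093] rows 5.0
```

```bash
python3 -m crank '[0,0,0,0.0025,0.0028,0.04,1,0,0,0,0.0025,0.0028,0.08,1,0,0,0,0.0025,0.0028,0.12,1,0,0,0,0.0025,0.0028,0.16,1,0,0,0,0.0025,0.0028,0.185,1,0,0,0,0.0025,0.0028,0.204,1,0,0,0,0.0025,0.0028,0.2095,1,0,0,0,0.0025,0.0028,0.2095,1,0,0,0,0.0025,0.0028,0.2095,0,0,0,0,0.0025,0.0028,0.2095,-1]'
python3 -m crank '[0,0,0,0,0,0,-1,0,0,0,0,0,0,-1,0,0,0,0,0,0,-1,0,0,0,0,0,0,-1,0,0,0,0,0,0,-1,0,0,0,0,0,0,-1,0,0,0,0,0,-0.03,-1,0,0,0,0,0,-0.06,-1,0,0,0,0,0,-0.09,-1,0,0,0,0,0,-0.1,-1]'
python3 go.py 614 -123 118 69
```

```text
t: 8.87
tool_pos: [449.2, -208.0, 20.1]
ee_rot: [0.988, 0.157, 0.001, 0.001]
contact_force: [-0.1, 0.3, 1.2]
finger_gap: 63.6
t: 9.7
tool_pos: [449.6, -209.1, 122.5]
ee_rot: [0.988, 0.156, 0.003, 0.001]
contact_force: [1.1, -1.2, -3.2]
finger_gap: 44.9
t 9.7 at [ 449.6 -209.1  122.5] beta -72.0 gap 44.9 q7 -0.36 | turn [ 4.00e-01  1.00e-01 -1.41e+02] shift [ 0.1829 -0.0311  0.0053] rows 19.7
```

```bash
python3 -m crank '[0,0,-141,0.1829,-0.0311,0.004,-1,0,0,-141,0.1829,-0.0311,0.004,-1,0,0,-141,0.1829,-0.0311,0.004,-1,0,0,-141,0.1829,-0.0311,0.004,-1,0,0,-141,0.1829,-0.0311,0.004,-1,0,0,-141,0.1829,-0.0311,0.004,-1,0,0,-141,0.1829,-0.0311,0.004,-1,0,0,-141,0.1829,-0.0311,0.004,-1,0,0,-141,0.1829,-0.0311,0.004,-1,0,0,-141,0.1829,-0.0311,0.004,-1]' >/dev/null;python3 go.py 614 -123 117.5 69
```

```text
t 10.5 at [ 611.  -121.   113.8] beta 0.0 gap 44.8 q7 0.51 | turn [ -0.1  -0.1 -69. ] shift [-0.002   0.003  -0.0037] rows 9.6
```

```bash
python3 -m crank '[0,0,-69,-0.002,0.003,-0.004,-1,0,0,-69,-0.002,0.003,-0.004,-1,0,0,-69,-0.002,0.003,-0.004,-1,0,0,-69,-0.002,0.003,-0.004,-1,0,0,-69,-0.002,0.003,-0.004,-1,0,0,-69,-0.002,0.003,-0.004,-1,0,0,-69,-0.002,0.003,-0.004,-1,0,0,-69,-0.002,0.003,-0.004,-1,0,0,-69,-0.002,0.003,-0.004,-1,0,0,-69,-0.002,0.003,-0.004,-1]' >/dev/null;python3 go.py 614 -123 18 69; python3 - <<'E'
from jar import *
lids(z=166)
E
```

```text
t 11.4 at [ 613.9 -123.2  117.8] beta 69.0 gap 45.2 q7 1.56 | turn [-0.  -0.1 -0. ] shift [-0.0003  0.0003  0.0998] rows 2.4
wrist lime px [322.  380.7] xy [ 609.  -122.1] dia 46.0 yaw -5.9
```

```bash
python3 -m crank '[0,0,0,0,0,0.03,-1,0,0,0,0,0,0.06,-1,0,0,0,0,0,0.08,-1,0,0,0,0,0,0.09,-1,0,0,0,0,0,0.095,-1,0,0,0,0,0,0.0985,-1,0,0,0,0,0,0.0995,-1,0,0,0,0,0,0.0995,-1,0,0,0,0,0,0.0995,0.4,0,0,0,0,0,0.0995,0.4]'
python3 -m crank '[0,0,0,0,0,0,0.4,0,0,0,0,0,0,0.4,0,0,0,0,0,0,0.4,0,0,0,0,0,-0.03,0.4,0,0,0,0,0,-0.07,0.4,0,0,0,0,0,-0.11,0.4,0,0,0,0,0,-0.15,0.4,0,0,0,0,0,-0.19,0.4,0,0,0,0,0,-0.21,0.8,0,0,0,0,0,-0.21,1]'
python3 - <<'E'
from jar import *
lids(); lids('top')
from go import go
go(444,-297,230,70)
go(444,-297,230,-110)
E
```

```text
t: 12.25
tool_pos: [617.0, -124.0, 21.3]
ee_rot: [0.185, 0.983, 0.0, 0.002]
contact_force: [-1.0, 0.0, 0.3]
finger_gap: 59.3
t: 13.08
tool_pos: [619.3, -125.1, 237.2]
ee_rot: [0.186, 0.983, 0.001, 0.007]
contact_force: [0.1, 0.3, 0.8]
finger_gap: 81.5
wrist red px [438.  155.4] xy [613.1 -29.4] dia 49.1 yaw 6.6
wrist lime px [322.7 204.5] xy [ 616.8 -124.3] dia 45.5 yaw -1.7
top red px [329.  214.6] xy [611.8 -28.6] dia 44.9 yaw 0.5
top blue px [439.8 282.1] xy [ 441.8 -297. ] dia 46.6 yaw -134.1
t 13.2 at [ 615.7 -123.8  231. ] beta 68.6 gap 85.7 q7 1.50 | turn [ 0.1  0.1 -1.4] shift [ 0.0968 -0.2239  0.0005] rows 5.8
t 13.2 at [ 615.7 -123.8  231. ] beta 68.6 gap 85.7 q7 1.50 | turn [ 2.000e-01 -1.000e-01  1.786e+02] shift [ 0.0968 -0.2239  0.0005] rows 24.9
```

```bash
python3 -m crank '[0,0,137,0.0968,-0.2239,0.0005,1,0,0,137,0.0968,-0.2239,0.0005,1,0,0,137,0.0968,-0.2239,0.0005,1,0,0,137,0.0968,-0.2239,0.0005,1,0,0,137,0.0968,-0.2239,0.0005,1,0,0,137,0.0968,-0.2239,0.0005,1,0,0,137,0.0968,-0.2239,0.0005,1,0,0,137,0.0968,-0.2239,0.0005,1,0,0,137,0.0968,-0.2239,0.0005,1,0,0,137,0.0968,-0.2239,0.0005,1]' >/dev/null;python3 go.py 444 -297 230 -68
```

```text
t 14.0 at [ 441.6 -296.1  226.9] beta -3.4 gap 85.4 q7 0.64 | turn [-0.3  0.1 64.6] shift [-0.0007  0.0024 -0.0031] rows 9.0
```

```bash
python3 -m crank '[0,0,64.6,-0.0007,0.0024,-0.003,1,0,0,64.6,-0.0007,0.0024,-0.003,1,0,0,64.6,-0.0007,0.0024,-0.003,1,0,0,64.6,-0.0007,0.0024,-0.003,1,0,0,64.6,-0.0007,0.0024,-0.003,1,0,0,64.6,-0.0007,0.0024,-0.003,1,0,0,64.6,-0.0007,0.0024,-0.003,1,0,0,64.6,-0.0007,0.0024,-0.003,1,0,0,64.6,-0.0007,0.0024,-0.003,1,0,0,64.6,-0.0007,0.0024,-0.003,1]' >/dev/null
python3 - <<'E'
from jar import *
l=lids(); lids('top')
from go import go
p=l['blue'][0]; go(p[0]-1,p[1],18,-68)
E
```

```text
wrist blue px [325.1 211. ] xy [ 445.2 -297.4] dia 45.7 yaw -140.7
top red px [329.1 214.6] xy [611.8 -28.6] dia 44.8 yaw 1.3
top lime px [367.4 213.3] xy [ 614.9 -124.1] dia 44.8 yaw 0.7
t 14.9 at [ 444.8 -297.   230.7] beta -67.4 gap 85.5 q7 -0.40 | turn [-0.1  0.2  0.6] shift [-1.000e-04  5.000e-04  2.127e-01] rows 5.1
```

```bash
python3 -m crank '[0,0,0,0,0.0005,0.04,1,0,0,0,0,0.0005,0.08,1,0,0,0,0,0.0005,0.12,1,0,0,0,0,0.0005,0.16,1,0,0,0,0,0.0005,0.185,1,0,0,0,0,0.0005,0.206,1,0,0,0,0,0.0005,0.212,1,0,0,0,0,0.0005,0.212,1,0,0,0,0,0.0005,0.212,0,0,0,0,0,0.0005,0.212,-1]'
python3 -m crank '[0,0,0,0,0,0,-1,0,0,0,0,0,0,-1,0,0,0,0,0,0,-1,0,0,0,0,0,0,-1,0,0,0,0,0,0,-1,0,0,0,0,0,0,-1,0,0,0,0,0,-0.03,-1,0,0,0,0,0,-0.06,-1,0,0,0,0,0,-0.09,-1,0,0,0,0,0,-0.1,-1]'
python3 go.py 614 -218 118 70
```

```text
t: 15.78
tool_pos: [447.1, -299.1, 21.7]
ee_rot: [0.981, 0.195, 0.001, 0.001]
contact_force: [-1.1, -0.1, 0.8]
finger_gap: 64.3
t: 16.62
tool_pos: [448.0, -300.0, 124.1]
ee_rot: [0.981, 0.194, 0.003, 0.002]
contact_force: [0.7, -0.7, -1.3]
finger_gap: 44.9
t 16.6 at [ 448.  -300.   124.1] beta -67.6 gap 44.9 q7 -0.25 | turn [   0.5    0.2 -137.6] shift [ 0.1847 -0.0125  0.0069] rows 19.2
```

```bash
python3 -m crank '[0,0,-138,0.1847,-0.0125,0.004,-1,0,0,-138,0.1847,-0.0125,0.004,-1,0,0,-138,0.1847,-0.0125,0.004,-1,0,0,-138,0.1847,-0.0125,0.004,-1,0,0,-138,0.1847,-0.0125,0.004,-1,0,0,-138,0.1847,-0.0125,0.004,-1,0,0,-138,0.1847,-0.0125,0.004,-1,0,0,-138,0.1847,-0.0125,0.004,-1,0,0,-138,0.1847,-0.0125,0.004,-1,0,0,-138,0.1847,-0.0125,0.004,-1]' >/dev/null;python3 go.py 614 -218 118 70
```

```text
t 17.4 at [ 611.2 -215.6  115.1] beta 4.4 gap 45.1 q7 0.63 | turn [ -0.1  -0.1 -65.6] shift [-0.0026  0.0026 -0.0029] rows 9.2
```

```bash
python3 -m crank '[0,0,-66,-0.0026,0.0026,-0.004,-1,0,0,-66,-0.0026,0.0026,-0.004,-1,0,0,-66,-0.0026,0.0026,-0.004,-1,0,0,-66,-0.0026,0.0026,-0.004,-1,0,0,-66,-0.0026,0.0026,-0.004,-1,0,0,-66,-0.0026,0.0026,-0.004,-1,0,0,-66,-0.0026,0.0026,-0.004,-1,0,0,-66,-0.0026,0.0026,-0.004,-1,0,0,-66,-0.0026,0.0026,-0.004,-1,0,0,-66,-0.0026,0.0026,-0.004,-1]' >/dev/null;python3 go.py 614 -218 18 69
python3 -m crank '[0,0,0,0,0,0.03,-1,0,0,0,0,0,0.06,-1,0,0,0,0,0,0.08,-1,0,0,0,0,0,0.09,-1,0,0,0,0,0,0.095,-1,0,0,0,0,0,0.0985,-1,0,0,0,0,0,0.0995,-1,0,0,0,0,0,0.0995,-1,0,0,0,0,0,0.0995,0.4,0,0,0,0,0,0.0995,0.4]'
python3 -m crank '[0,0,0,0,0,0,0.4,0,0,0,0,0,0,0.4,0,0,0,0,0,0,0.4,0,0,0,0,0,-0.03,0.4,0,0,0,0,0,-0.07,0.4,0,0,0,0,0,-0.11,0.4,0,0,0,0,0,-0.15,0.4,0,0,0,0,0,-0.19,0.4,0,0,0,0,0,-0.21,0.8,0,0,0,0,0,-0.21,1]'
python3 - <<'E'
from jar import *
lids(); lids('top')
from go import go
go(485,125,260,70)
E
```

```text
t 18.3 at [ 613.8 -218.3  119.2] beta 70.2 gap 44.8 q7 1.65 | turn [ 0.  -0.1  1.2] shift [-0.0003  0.0003  0.1012] rows 2.4
t: 19.12
tool_pos: [616.4, -219.1, 22.2]
ee_rot: [0.173, 0.985, -0.0, 0.002]
contact_force: [-0.4, -0.4, -0.3]
finger_gap: 59.6
t: 19.95
tool_pos: [618.8, -220.5, 238.7]
ee_rot: [0.173, 0.985, -0.001, 0.007]
contact_force: [-0.1, -0.7, 0.3]
finger_gap: 81.7
top red px [329.  214.6] xy [611.8 -28.6] dia 44.9 yaw 0.5
top lime px [367.4 213.3] xy [ 614.9 -124.1] dia 44.8 yaw 0.7
t 20.1 at [ 615.4 -218.9  232.2] beta 70.0 gap 85.1 q7 1.62 | turn [0.  0.2 0. ] shift [ 0.2399  0.2787 -0.0283] rows 8.8
```

```bash
python3 - <<'E'
from h import *
im,c=grab('wrist'); t,_=grab('top')
hs=cv2.cvtColor(im,cv2.COLOR_RGB2HSV); u,v=map(int,proj(c,(614,-218,66))); print(u,v,hs[v,u-15],hs[v,u+15], hs[int(proj(c,(614,-170,0))[1]),int(proj(c,(614,-170,0))[0])])
a=cv2.resize(t[160:320,190:500],(620,320),interpolation=cv2.INTER_CUBIC)
cv2.imwrite('pics/w2.png',np.vstack([a,im[80:360,:620]])[:,:,::-1])
E
```

```text
324 209 [107 179 191] [107 168 197] [104 175 178]
```

View pics/w2.png

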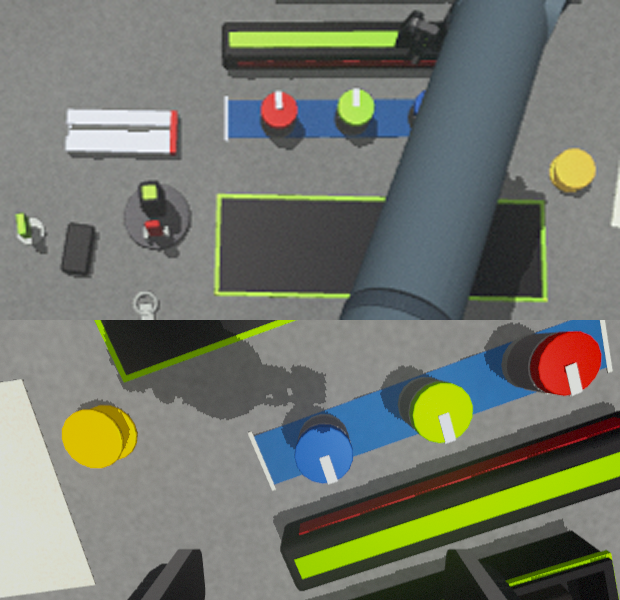

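The wrist picture shows all three stripes pointing at the scanner, parallel to each other, and the jars spread along the strip. Next, the trigger grip.

```bash
python3 -m crank '[0,0,65,0.2399,0.2787,-0.028,1,0,0,65,0.2399,0.2787,-0.028,1,0,0,65,0.2399,0.2787,-0.028,1,0,0,65,0.2399,0.2787,-0.028,1,0,0,65,0.2399,0.2787,-0.028,1,0,0,65,0.2399,0.2787,-0.028,1,0,0,65,0.2399,0.2787,-0.028,1,0,0,65,0.2399,0.2787,-0.028,1,0,0,65,0.2399,0.2787,-0.028,1,0,0,65,0.2399,0.2787,-0.028,1]' >/dev/null;python3 - <<'E'
from go import *; from seg import *
go(485,125,260,5)
im,c=grab('wrist','w3.png')
for k in ['red','lime']:
    for b in blobs(im,*COL[k],(0,0,640,480),mn=150): print(k,b[0],b[1],b[2],np.round(plane(c,*b[1],118),1),np.round(plane(c,*b[1],106),1))
from jar import lids; lids('top')
E
```

```text
t 21.0 at [482.4 125.9 256.5] beta 5.3 gap 86.0 q7 -0.23 | turn [-0.2  0.   0.3] shift [-0.0012  0.0025 -0.0035] rows 0.1
red 1026 [438.0, 375.3] [422, 349, 37, 48] [584.8   7.4 118. ] [589.5  -0.9 106. ]
red 518 [442.4, 227.2] [414, 220, 58, 15] [566.3 129.2 118. ] [570.2 126.2 106. ]
red 479 [303.3, 208.0] [296, 188, 15, 40] [466.7 133.8 118. ] [466.3 130.9 106. ]
lime 2522 [280.2, 331.0] [218, 252, 136, 207] [456.6  35.1 118. ] [455.8  28.  106. ]
lime 1191 [549.8, 347.7] [533, 321, 35, 58] [667.2  40.6 118. ] [675.4  33.8 106. ]
lime 751 [429.5, 443.3] [411, 430, 39, 31] [589.5 -59.8 118. ] [594.3 -70.9 106. ]
lime 561 [351.5, 222.4] [340, 211, 24, 24] [501.5 126.6 118. ] [502.6 123.4 106. ]
lime 164 [627.8, 376.1] [618, 371, 22, 16] [735.7  21.2 118. ] [746.7  13.6 106. ]
top red px [329.  214.6] xy [611.8 -28.6] dia 44.9 yaw 2.0
top lime px [367.4 213.3] xy [ 615.  -124.1] dia 44.9 yaw -2.4
```

View pics/w3.png

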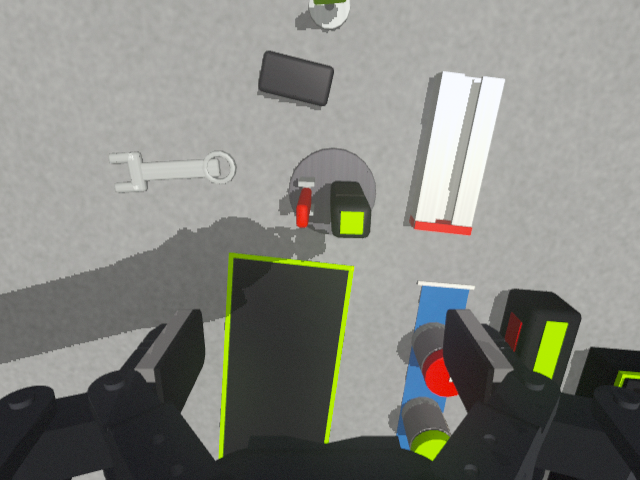

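```bash
python3 - <<'E'
from go import *; from seg import *
w,c=grab('wrist'); t,ct=grab('top')
def bl(im,k,roi): return blobs(im,*COL[k],roi)[0]
L=bl(w,'lime',(320,180,390,250)); T=bl(t,'lime',(255,248,275,264))
print('post',[np.round(q,1) for q in tri(ray(c,*L[1]),ray(ct,*T[1]))], np.round(plane(c,*L[1],118),1))
r=cv2.minAreaRect(np.argwhere(L[3])[:,::-1].astype(np.float32)); bx=cv2.boxPoints(r)+L[4]
W=np.array([plane(c,*q,118)[:2] for q in bx]); print(np.round(W,1).tolist()); 
for i in range(4):
    d=W[(i+1)%4]-W[i]; print(round(np.linalg.norm(d),1),round(np.degrees(np.arctan2(d[1],d[0])),1))
Rr=bl(w,'red',(280,180,330,250)); pts=np.argwhere(Rr[3])[:,::-1]+Rr[4]; print(Rr[1],Rr[2])
low=pts[pts[:,1]>pts[:,1].max()-4].mean(0); print('paddle top front',low,np.round(plane(c,*low,106),1))
go(493.5,126,75,5)
E
```

```text
Traceback (most recent call last):
IndexError: list index out of range
```

```bash
python3 - <<'E'
from go import *; from seg import *
w,c=grab('wrist'); t,ct=grab('scene')
def bl(im,k,roi): return (blobs(im,*COL[k],roi) or [None])[0]
L=bl(w,'lime',(320,180,390,250)); T=bl(t,'lime',(345,200,380,222))
print(L and L[:3],T and T[:3])
if T: print('post',[np.round(q,1) for q in tri(ray(c,*L[1]),ray(ct,*T[1]))], np.round(plane(c,*L[1],118),1))
r=cv2.minAreaRect(np.argwhere(L[3])[:,::-1].astype(np.float32)); bx=cv2.boxPoints(r)+L[4]
W=np.array([plane(c,*q,118)[:2] for q in bx]); print(np.round(W,1).tolist()); 
for i in range(4):
    d=W[(i+1)%4]-W[i]; print(round(np.linalg.norm(d),1),round(np.degrees(np.arctan2(d[1],d[0])),1))
Rr=bl(w,'red',(280,180,330,250)); pts=np.argwhere(Rr[3])[:,::-1]+Rr[4]; print(Rr[1],Rr[2])
low=pts[pts[:,1]>pts[:,1].max()-4].mean(0); print('paddle top front',low,np.round(plane(c,*low,106),1))
go(493.5,126,75,5)
E
```

```text
(np.int32(547), [350.1, 220.1], [338, 209, 25, 24]) (np.int32(35), [362.1, 210.7], [358, 208, 9, 6])
post [array([501. , 125.2, 117.7]), np.float64(2.8)] [501.6 126.6 118. ]
[[493.8, 117.7], [492.9, 134.7], [509.3, 135.4], [510.5, 118.4]]
17.1 93.2
16.4 2.4
17.1 -85.9
16.7 -177.6
[302.0, 205.1] [295, 186, 15, 39]
paddle top front [300.08108108 222.27027027] [466.1 118.  106. ]
t 21.3 at [484.6 122.  257.2] beta 5.4 gap 85.1 q7 -0.22 | turn [-0.1  0.1  0.4] shift [0.0034 0.0096 0.1822] rows 4.4
```

```bash
python3 -m crank '[0,0,2.4,0.003,0.0101,0,1,0,0,2.4,0.003,0.0101,0,1,0,0,2.4,0.003,0.0101,0.03,1,0,0,2.4,0.003,0.0101,0.06,1,0,0,2.4,0.003,0.0101,0.09,1,0,0,2.4,0.003,0.0101,0.115,1,0,0,2.4,0.003,0.0101,0.14,1,0,0,2.4,0.003,0.0101,0.16,1,0,0,2.4,0.003,0.0101,0.175,1,0,0,2.4,0.003,0.0101,0.182,1]'; python3 go.py 494 125.6 75 3
```

```text
t: 22.12
tool_pos: [492.9, 125.3, 73.9]
ee_rot: [0.688, 0.725, -0.003, -0.001]
contact_force: [-0.5, -0.8, 0.3]
finger_gap: 85.9
t 22.1 at [492.9 125.3  73.9] beta 3.0 gap 85.9 q7 -0.18 | turn [-0.3  0.1 -0. ] shift [ 0.0003  0.0011 -0.0011] rows 0.0
```

```bash
python3 -m crank '[0,0,0,0,0,0,-1,0,0,0,0,0,0,-1,0,0,0,0,0,0,-1,0,0,0,0,0,0,-1,0,0,0,0,0,0,-1,0,0,0,0,0,0,-1,0,0,0,0,0,0,-1,0,0,0,0,0,0,-1,0,0,0,0,0,0,-1,0,0,0,0,0,0,-1]'; python3 - <<'E'
from h import *
t,_=grab('top'); s,_=grab('scene')
cv2.imwrite('pics/sq.png',np.hstack([cv2.resize(t[200:320,240:470],None,fx=1.7,fy=1.7),cv2.resize(s[190:350,180:410],None,fx=1.7,fy=1.7)[:204]])[:,:,::-1])
cv2.imwrite('pics/sq2.png',cv2.resize(s[180:350,150:420],None,fx=2.5,fy=2.5)[:,:,::-1])
E
```

```text
t: 22.95
tool_pos: [495.4, 127.3, 78.0]
ee_rot: [0.688, 0.726, 0.0, 0.0]
contact_force: [1.0, -2.0, 6.1]
finger_gap: 39.8
```

View pics/sq2.png

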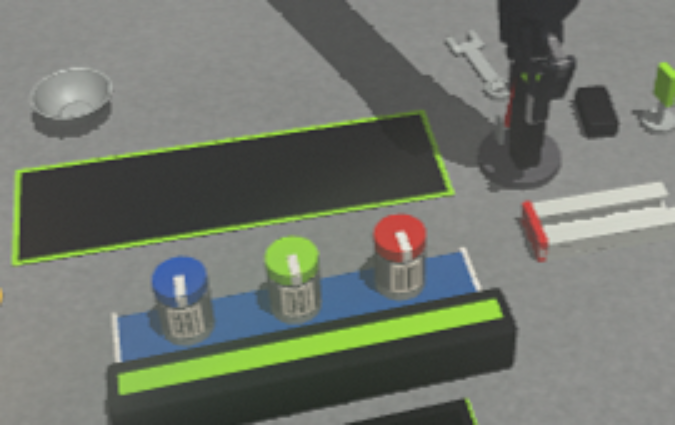

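All three jars are on the strip with their marks towards the scanner, and the gap is 39.8 mm, so the paddle is squeezed home. I'll hold briefly, then release.

```bash
python3 -m crank '[0,0,0,0,0,0,-1,0,0,0,0,0,0,-1,0,0,0,0,0,0,-1,0,0,0,0,0,0,1,0,0,0,0,0,0,1,0,0,0,0,0,0,1,0,0,0,0,0,0,1,0,0,0,0,0,0,1,0,0,0,0,0,0,1,0,0,0,0,0,0,1]'
python3 -m crank '[0,0,0,0,0,-0.03,1,0,0,0,0,0,-0.07,1,0,0,0,0,0,-0.11,1,0,0,0,0,0,-0.15,1,0,0,0,0,0,-0.16,1]'
python3 - <<'E'
from go import *; from jar import lids
w,c=grab('wrist','w4.png'); lids('wrist'); lids('top')
go(615,-29,235,90);go(615,-29,235,-90)
E
```

```text
t: 23.88
tool_pos: [495.6, 127.9, 76.9]
ee_rot: [0.688, 0.726, 0.001, 0.0]
contact_force: [1.1, -0.2, -0.3]
finger_gap: 85.7
t: 24.3
tool_pos: [499.4, 128.8, 244.1]
ee_rot: [0.688, 0.726, 0.006, 0.003]
contact_force: [1.0, -0.7, 0.5]
finger_gap: 85.7
wrist red px [435.  378.7] xy [612.3 -24.3] dia 49.3 yaw -24.6
top red px [329.  214.6] xy [611.8 -28.6] dia 44.9 yaw 1.3
top lime px [367.4 213.3] xy [ 614.9 -124.1] dia 44.8 yaw 0.7
t 24.4 at [495.7 127.9 237.7] beta 3.1 gap 85.0 q7 -0.25 | turn [  0.2   0.1 -86.9] shift [-0.1631  0.1107  0.0028] rows 12.1
t 24.4 at [495.7 127.9 237.7] beta 3.1 gap 85.0 q7 -0.25 | turn [ 0.1 -0.2 93.1] shift [-0.1631  0.1107  0.0028] rows 13.0
```

```bash
python3 -m crank '[0,0,-71,-0.1631,0.1107,0.0028,1,0,0,-71,-0.1631,0.1107,0.0028,1,0,0,-71,-0.1631,0.1107,0.0028,1,0,0,-71,-0.1631,0.1107,0.0028,1,0,0,-71,-0.1631,0.1107,0.0028,1,0,0,-71,-0.1631,0.1107,0.0028,1,0,0,-71,-0.1631,0.1107,0.0028,1,0,0,-71,-0.1631,0.1107,0.0028,1,0,0,-71,-0.1631,0.1107,0.0028,1,0,0,-71,-0.1631,0.1107,0.0028,1]' >/dev/null
python3 - <<'E'
from jar import *; from go import go
l=lids(); p=l['red'][0]; go(p[0],p[1],18,75)
E
```

```text
wrist red px [326.4 214.9] xy [613.3 -28.2] dia 45.3 yaw 0.7
wrist lime px [214.8 255.8] xy [ 616.6 -122.8] dia 47.6 yaw -10.2
t 25.3 at [612.1 -29.5 229.9] beta 71.4 gap 85.4 q7 1.30 | turn [-0.1 -0.3 -3.6] shift [-0.0019  0.0021  0.2119] rows 5.1
```

```bash
python3 -m crank '[0,0,0,-0.001,0.001,0.04,1,0,0,0,-0.001,0.001,0.08,1,0,0,0,-0.001,0.001,0.12,1,0,0,0,-0.001,0.001,0.16,1,0,0,0,-0.001,0.001,0.185,1,0,0,0,-0.001,0.001,0.205,1,0,0,0,-0.001,0.001,0.211,1,0,0,0,-0.001,0.001,0.211,1,0,0,0,-0.001,0.001,0.211,0,0,0,0,-0.001,0.001,0.211,-1]'
python3 -m crank '[0,0,0,0,0,0,-1,0,0,0,0,0,0,-1,0,0,0,0,0,0,-1,0,0,0,0,0,0,-1,0,0,0,0,0,0,-1,0,0,0,0,0,0,-1,0,0,0,0,0,-0.03,-1,0,0,0,0,0,-0.06,-1,0,0,0,0,0,-0.09,-1,0,0,0,0,0,-0.1,-1]'
python3 go.py 450 -60 118 73
```

```text
t: 26.17
tool_pos: [616.6, -28.9, 24.1]
ee_rot: [0.167, 0.986, 0.0, 0.001]
contact_force: [0.2, 0.5, -0.7]
finger_gap: 63.4
t: 27.0
tool_pos: [618.0, -28.9, 127.0]
ee_rot: [0.167, 0.986, 0.001, 0.003]
contact_force: [1.4, -0.1, -2.8]
finger_gap: 44.7
t 27.0 at [618.  -28.9 127. ] beta 70.8 gap 44.7 q7 1.31 | turn [ 0.1  0.4 -2.2] shift [ 0.1485 -0.0846  0.0078] rows 4.1
```

```bash
python3 -m crank '[0,0,0,0.1485,-0.0846,0.003,-1,0,0,0,0.1485,-0.0846,0.003,-1,0,0,0,0.1485,-0.0846,0.003,-1,0,0,0,0.1485,-0.0846,0.003,-1,0,0,0,0.1485,-0.0846,0.003,-1,0,0,0,0.1485,-0.0846,0.003,-1,0,0,0,0.1485,-0.0846,0.003,-1,0,0,0,0.1485,-0.0846,0.003,-1]';python3 go.py 450 -60 20 72
```

```text
t: 27.67
tool_pos: [448.8, -59.6, 120.1]
ee_rot: [0.166, 0.986, 0.0, 0.001]
contact_force: [1.1, 0.2, -2.6]
finger_gap: 44.6
t 27.7 at [448.8 -59.6 120.1] beta 70.9 gap 44.6 q7 1.33 | turn [ 0.   0.1 -1.1] shift [-1.100e-03 -1.000e-04  1.001e-01] rows 2.4
```

```bash
python3 -m crank '[0,0,0,0,0,0.03,-1,0,0,0,0,0,0.06,-1,0,0,0,0,0,0.08,-1,0,0,0,0,0,0.09,-1,0,0,0,0,0,0.094,-1,0,0,0,0,0,0.096,-1,0,0,0,0,0,0.097,-1,0,0,0,0,0,0.0975,-1,0,0,0,0,0,0.0975,-1]'
python3 -m crank '[0,0,0,0,0,0,0.4,0,0,0,0,0,0,0.4,0,0,0,0,0,0,0.4,0,0,0,0,0,0,0.4,0,0,0,0,0,-0.03,0.4,0,0,0,0,0,-0.07,0.4,0,0,0,0,0,-0.11,0.4,0,0,0,0,0,-0.15,0.4,0,0,0,0,0,-0.19,0.8,0,0,0,0,0,-0.21,1]'
python3 - <<'E'
from jar import *
lids(); lids('top')
from go import go
go(615,-124,235,72)
E
```

```text
t: 28.42
tool_pos: [447.2, -59.5, 24.9]
ee_rot: [0.166, 0.986, 0.001, -0.002]
contact_force: [-9.4, 1.0, 19.6]
finger_gap: 44.9
t: 29.25
tool_pos: [450.3, -60.2, 237.8]
ee_rot: [0.167, 0.986, 0.001, 0.004]
contact_force: [1.9, 0.1, 0.1]
finger_gap: 81.2
wrist red px [322.4 200.8] xy [444.3 -58.6] dia 46.1 yaw 0.9
wrist lime px [316.8 395.1] xy [ 614.1 -123. ] dia 49.5 yaw -6.7
top lime px [367.3 211.6] xy [ 619.3 -123.9] dia 39.6 yaw -0.6
t 29.4 at [451.4 -60.1 237.6] beta 70.8 gap 85.6 q7 1.28 | turn [ 0.2  0.6 -1.2] shift [-0.1754 -0.0067  0.0044] rows 4.2
```

```bash
python3 -m crank '[0,0,-1,-0.1754,-0.0067,0.006,1,0,0,-1,-0.1754,-0.0067,0.006,1,0,0,-1,-0.1754,-0.0067,0.006,1,0,0,-1,-0.1754,-0.0067,0.006,1,0,0,-1,-0.1754,-0.0067,0.006,1,0,0,-1,-0.1754,-0.0067,0.006,1,0,0,-1,-0.1754,-0.0067,0.006,1,0,0,-1,-0.1754,-0.0067,0.006,1]' >/dev/null
python3 - <<'E'
from jar import *; from go import go
l=lids(); p=l['lime'][0]; go(p[0],p[1],18,72)
E
```

```text
wrist lime px [325.4 224.3] xy [ 616.5 -124.3] dia 45.5 yaw -2.2
t 30.1 at [ 609.2 -123.1  225.7] beta 71.9 gap 85.3 q7 1.49 | turn [ 0.  -0.1 -0.1] shift [-0.0078  0.0011  0.2077] rows 5.0
```

```bash
python3 -m crank '[0,0,0,-0.004,0.001,0.04,1,0,0,0,-0.004,0.001,0.08,1,0,0,0,-0.004,0.001,0.12,1,0,0,0,-0.004,0.001,0.16,1,0,0,0,-0.004,0.001,0.185,1,0,0,0,-0.004,0.001,0.203,1,0,0,0,-0.004,0.001,0.208,1,0,0,0,-0.004,0.001,0.208,1,0,0,0,-0.004,0.001,0.208,0,0,0,0,-0.004,0.001,0.208,-1]'
python3 -m crank '[0,0,0,0,0,0,-1,0,0,0,0,0,0,-1,0,0,0,0,0,0,-1,0,0,0,0,0,0,-1,0,0,0,0,0,0,-1,0,0,0,0,0,0,-1]'; python3 go.py 616 -124 18 72
python3 -m crank '[0,0,0,0,0,-0.03,-1,0,0,0,0,0,-0.06,-1,0,0,0,0,0,-0.09,-1,0,0,0,0,0,-0.1,-1,0,0,0,0,0,-0.1,-1,0,0,0,0,0,-0.1,-1]'
python3 go.py 448 -160 118 72
```

```text
t: 30.9
tool_pos: [616.6, -124.2, 20.6]
ee_rot: [0.158, 0.987, 0.0, 0.002]
contact_force: [0.8, 0.6, 0.8]
finger_gap: 63.7
t: 31.4
tool_pos: [616.9, -124.3, 20.6]
ee_rot: [0.158, 0.987, 0.0, 0.002]
contact_force: [-0.0, 0.7, 7.0]
finger_gap: 44.7
t 31.4 at [ 616.9 -124.3   20.6] beta 71.8 gap 44.7 q7 1.56 | turn [ 0.1  0.2 -0.2] shift [ 0.0009 -0.      0.0026] rows 0.1
t: 31.9
tool_pos: [614.5, -123.9, 117.7]
ee_rot: [0.158, 0.987, 0.0, -0.0]
contact_force: [-0.3, 0.8, -3.9]
finger_gap: 45.1
t 31.9 at [ 614.5 -123.9  117.7] beta 71.8 gap 45.1 q7 1.52 | turn [ 0.  -0.  -0.2] shift [ 0.1469 -0.0862 -0.0002] rows 4.1
```

```bash
python3 -m crank '[0,0,0,0.1469,-0.0862,0,-1,0,0,0,0.1469,-0.0862,0,-1,0,0,0,0.1469,-0.0862,0,-1,0,0,0,0.1469,-0.0862,0,-1,0,0,0,0.1469,-0.0862,0,-1,0,0,0,0.1469,-0.0862,0,-1,0,0,0,0.1469,-0.0862,0,-1,0,0,0,0.1469,-0.0862,0,-1,0,0,0,0.1469,-0.0862,0,-1]';python3 go.py 448 -160 20.5 72; python3 jar.py top
```

```text
t: 32.65
tool_pos: [449.8, -159.7, 118.0]
ee_rot: [0.157, 0.988, -0.0, 0.0]
contact_force: [-0.6, -0.9, -2.1]
finger_gap: 44.5
t 32.6 at [ 449.8 -159.7  118. ] beta 71.9 gap 44.5 q7 1.60 | turn [-0.   0.  -0.1] shift [ 0.0017 -0.0008  0.0975] rows 2.3
top red px [342.  281.9] xy [443.1 -58.8] dia 45.9 yaw 1.2
```

```bash
python3 -m crank '[0,0,0,0.001,0,0.03,-1,0,0,0,0.001,0,0.06,-1,0,0,0,0.001,0,0.08,-1,0,0,0,0.001,0,0.089,-1,0,0,0,0.001,0,0.093,-1,0,0,0,0.001,0,0.095,-1,0,0,0,0.001,0,0.0965,-1,0,0,0,0.001,0,0.0965,-1]'
python3 -m crank '[0,0,0,0,0,0,0.4,0,0,0,0,0,0,0.4,0,0,0,0,0,0,0.4,0,0,0,0,0,0,0.4,0,0,0,0,0,-0.03,0.4,0,0,0,0,0,-0.07,0.4,0,0,0,0,0,-0.11,0.4,0,0,0,0,0,-0.15,0.4,0,0,0,0,0,-0.19,0.8,0,0,0,0,0,-0.21,1]'
python3 - <<'E'
from jar import *
lids(); lids('top')
from go import go
go(615,-219,232,72)
E
```

```text
t: 33.37
tool_pos: [448.9, -160.2, 22.7]
ee_rot: [0.158, 0.987, -0.0, 0.001]
contact_force: [1.0, -0.8, -3.3]
finger_gap: 45.0
t: 34.2
tool_pos: [450.1, -160.9, 237.5]
ee_rot: [0.158, 0.987, 0.0, 0.005]
contact_force: [1.4, 0.6, 0.4]
finger_gap: 81.5
wrist red px [447.4 160.6] xy [443.8 -59.9] dia 50.0 yaw 8.1
wrist lime px [323.9 207.2] xy [ 449.2 -160.2] dia 46.1 yaw -2.2
top red px [342.  281.9] xy [443.1 -58.7] dia 45.9 yaw 1.8
top lime px [381.7 279.3] xy [ 449.3 -155.5] dia 40.1 yaw -24.2
t 34.3 at [ 451.2 -161.   237.3] beta 71.8 gap 85.3 q7 1.53 | turn [ 0.1  0.7 -0.2] shift [-0.1737 -0.004   0.0072] rows 4.2
```

```bash
python3 -m crank '[0,0,0,-0.1737,-0.004,0.007,1,0,0,0,-0.1737,-0.004,0.007,1,0,0,0,-0.1737,-0.004,0.007,1,0,0,0,-0.1737,-0.004,0.007,1,0,0,0,-0.1737,-0.004,0.007,1,0,0,0,-0.1737,-0.004,0.007,1,0,0,0,-0.1737,-0.004,0.007,1,0,0,0,-0.1737,-0.004,0.007,1,0,0,0,-0.1737,-0.004,0.007,1]' >/dev/null
python3 - <<'E'
from seg import *; from go import go
im,c=grab('wrist','w5.png'); u,v=proj(c,(615,-218,66)); print(u,v)
h=cv2.cvtColor(im,cv2.COLOR_RGB2HSV); x0,y0=int(u)-40,int(v)-40; s=h[y0:y0+80,x0:x0+80]
m=cv2.inRange(s,np.array([0,0,170]),np.array([179,60,255])); n,l,st,ce=cv2.connectedComponentsWithStats(m)
for i in range(1,n):
    if st[i,4]>60:
        p=np.argwhere(l==i)[:,::-1]+[x0,y0]; w=np.array([plane(c,*q,66)[:2] for q in p]); print(st[i,4],'centroid',np.round(w.mean(0),1),'min',np.round(w.min(0),1),'max',np.round(w.max(0),1))
go(615,-218.5,18,72)
E
```

```text
325.2776662244032 221.15208484823498
298 centroid [ 630.3 -220.5] min [ 618.9 -224.9] max [ 641.8 -216.2]
t 35.1 at [ 610.  -217.6  225.3] beta 71.8 gap 85.1 q7 1.66 | turn [ 0.  -0.  -0.2] shift [-0.0051  0.0005  0.2073] rows 5.0
```

```bash
python3 -m crank '[0,0,0,-0.004,-0.001,0.04,1,0,0,0,-0.004,-0.001,0.08,1,0,0,0,-0.004,-0.001,0.12,1,0,0,0,-0.004,-0.001,0.16,1,0,0,0,-0.004,-0.001,0.185,1,0,0,0,-0.004,-0.001,0.203,1,0,0,0,-0.004,-0.001,0.208,1,0,0,0,-0.004,-0.001,0.208,1,0,0,0,-0.004,-0.001,0.208,0,0,0,0,-0.004,-0.001,0.208,-1]'
python3 -m crank '[0,0,0,0,0,0,-1,0,0,0,0,0,0,-1,0,0,0,0,0,0,-1,0,0,0,0,0,0,-1,0,0,0,0,0,0,-1,0,0,0,0,0,0,-1]'
python3 -m crank '[0,0,0,0,0,-0.03,-1,0,0,0,0,0,-0.06,-1,0,0,0,0,0,-0.09,-1,0,0,0,0,0,-0.1,-1,0,0,0,0,0,-0.1,-1,0,0,0,0,0,-0.1,-1]'
python3 go.py 446 -260 118 72
```

```text
t: 35.93
tool_pos: [616.6, -220.7, 19.3]
ee_rot: [0.158, 0.987, -0.0, 0.002]
contact_force: [0.2, 0.2, 0.4]
finger_gap: 63.6
t: 36.43
tool_pos: [616.8, -220.7, 19.3]
ee_rot: [0.158, 0.987, -0.0, 0.002]
contact_force: [-0.3, 0.1, 6.1]
finger_gap: 44.7
t: 36.93
tool_pos: [614.5, -219.8, 116.4]
ee_rot: [0.158, 0.987, 0.0, -0.0]
contact_force: [-0.2, 0.5, -2.3]
finger_gap: 44.7
t 36.9 at [ 614.5 -219.8  116.4] beta 71.8 gap 44.7 q7 1.71 | turn [ 0.  -0.  -0.2] shift [ 0.1476 -0.0907 -0.0016] rows 4.2
```

```bash
python3 -m crank '[0,0,0,0.1476,-0.0907,-0.001,-1,0,0,0,0.1476,-0.0907,-0.001,-1,0,0,0,0.1476,-0.0907,-0.001,-1,0,0,0,0.1476,-0.0907,-0.001,-1,0,0,0,0.1476,-0.0907,-0.001,-1,0,0,0,0.1476,-0.0907,-0.001,-1,0,0,0,0.1476,-0.0907,-0.001,-1,0,0,0,0.1476,-0.0907,-0.001,-1,0,0,0,0.1476,-0.0907,-0.001,-1]';python3 go.py 446 -260 19.5 72; python3 jar.py top
```

```text
t: 37.68
tool_pos: [447.6, -259.3, 117.2]
ee_rot: [0.157, 0.988, 0.0, -0.0]
contact_force: [0.2, -0.6, -2.1]
finger_gap: 44.9
t 37.7 at [ 447.6 -259.3  117.2] beta 72.0 gap 44.9 q7 1.84 | turn [-0. -0. -0.] shift [ 0.0013 -0.0012  0.0977] rows 2.3
top red px [342.1 281.9] xy [443.1 -58.8] dia 45.9 yaw 2.2
top lime px [383.5 279.8] xy [ 448.1 -160. ] dia 46.3 yaw -2.1
```

```bash
python3 -m crank '[0,0,0,0.001,0,0.03,-1,0,0,0,0.001,0,0.06,-1,0,0,0,0.001,0,0.08,-1,0,0,0,0.001,0,0.09,-1,0,0,0,0.001,0,0.094,-1,0,0,0,0.001,0,0.097,-1,0,0,0,0.001,0,0.0985,-1,0,0,0,0.001,0,0.0985,-1]'
python3 -m crank '[0,0,0,0,0,0,0.4,0,0,0,0,0,0,0.4,0,0,0,0,0,0,0.4,0,0,0,0,0,0,0.4,0,0,0,0,0,-0.03,0.4,0,0,0,0,0,-0.07,0.4,0,0,0,0,0,-0.11,0.4,0,0,0,0,0,-0.15,0.4,0,0,0,0,0,-0.19,0.8,0,0,0,0,0,-0.21,1]'
python3 - <<'E'
from jar import *
lids(); lids('top')
from go import go
go(470,285,235,70); go(470,285,235,0)
E
```

```text
t: 38.4
tool_pos: [446.5, -260.4, 20.1]
ee_rot: [0.158, 0.987, -0.0, 0.001]
contact_force: [0.8, -0.8, -0.9]
finger_gap: 45.3
t: 39.23
tool_pos: [447.6, -261.6, 235.1]
ee_rot: [0.158, 0.987, -0.001, 0.004]
contact_force: [0.5, -0.0, 0.0]
finger_gap: 81.2
wrist blue px [324.7 208.6] xy [ 447.2 -260.6] dia 45.1 yaw -3.2
top red px [342. 282.] xy [443.1 -58.7] dia 46.0 yaw 1.1
top lime px [383.5 279.8] xy [ 448. -160.] dia 46.2 yaw -1.9
top blue px [424.8 280.5] xy [ 445.8 -260.5] dia 46.3 yaw 0.3
t 39.3 at [ 448.6 -261.9  234.9] beta 71.8 gap 85.6 q7 1.77 | turn [0.  0.7 1.8] shift [ 0.1504  0.5262 -0.0017] rows 13.1
t 39.3 at [ 448.6 -261.9  234.9] beta 71.8 gap 85.6 q7 1.77 | turn [ 0.4  0.6 71.8] shift [ 0.1504  0.5262 -0.0017] rows 13.1
```

```bash
python3 -m crank '[0,0,0,0.1504,0.5262,-0.0017,1,0,0,0,0.1504,0.5262,-0.0017,1,0,0,0,0.1504,0.5262,-0.0017,1,0,0,0,0.1504,0.5262,-0.0017,1,0,0,0,0.1504,0.5262,-0.0017,1,0,0,0,0.1504,0.5262,-0.0017,1,0,0,0,0.1504,0.5262,-0.0017,1,0,0,0,0.1504,0.5262,-0.0017,1,0,0,0,0.1504,0.5262,-0.0017,1,0,0,0,0.1504,0.5262,-0.0017,1]' >/dev/null; python3 go.py 470 285 200 75
```

```text
t 40.2 at [460.1 158.  229.4] beta 71.8 gap 85.4 q7 0.84 | turn [-0.1 -0.1 -3.2] shift [0.0302 0.1238 0.0293] rows 3.1
```

```bash
python3 -m crank '[0,0,-3,0.0302,0.1238,0.03,1,0,0,-3,0.0302,0.1238,0.03,1,0,0,-3,0.0302,0.1238,0.03,1,0,0,-3,0.0302,0.1238,0.03,1,0,0,-3,0.0302,0.1238,0.03,1,0,0,-3,0.0302,0.1238,0.03,1,0,0,-3,0.0302,0.1238,0.03,1]' >/dev/null; python3 - <<'E'
from go import *; from seg import *
im,c=grab('wrist','w6.png'); t,ct=grab('top')
for b in blobs(im,*COL['lime'],(0,0,640,480),mn=100): 
    r=cv2.minAreaRect(np.argwhere(b[3])[:,::-1].astype(np.float32)); print(b[0],b[1],b[2],np.round(cv2.boxPoints(r)+b[4],1).tolist(),np.round(plane(c,*b[1],74),1))
go(470,285,200,75)
E
```

```text
937 [46.4, 222.5] [0, 182, 82, 104] [[-3.0, 193.6], [24.9, 169.2], [105.6, 261.4], [77.7, 285.8]] [419.6  99.5  74. ]
690 [330.3, 217.4] [318, 195, 27, 47] [[313.1, 200.3], [329.2, 193.1], [347.9, 235.2], [331.8, 242.3]] [466.7 286.5  74. ]
647 [53.9, 322.8] [0, 299, 98, 41] [[-4.4, 321.6], [92.6, 297.4], [97.4, 316.6], [0.5, 340.9]] [490.6  70.1  74. ]
623 [99.2, 352.3] [82, 338, 35, 29] [[81.6, 345.2], [104.0, 334.0], [116.6, 359.2], [94.2, 370.4]] [522.2  91.9  74. ]
t 40.9 at [472.  280.9 200.7] beta 74.6 gap 85.2 q7 0.68 | turn [-0.   0.  -0.4] shift [0.003  0.0034 0.0007] rows 0.1
```

View pics/w6.png

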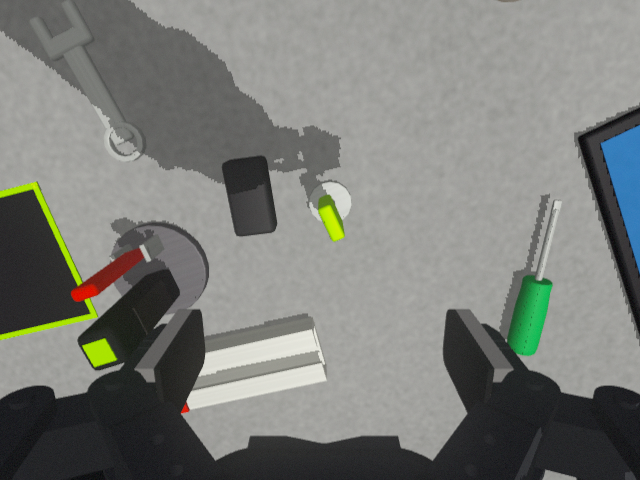

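```bash
python3 - <<'E'
from go import *; from seg import *
im,c=grab('wrist'); t,ct=grab('top'); s,cs=grab('scene')
b=[b for b in blobs(im,*COL['lime'],(300,150,370,270),mn=100)][0]
pts=(np.argwhere(b[3])[:,::-1]+b[4])
W=np.array([plane(c,*p,74)[:2] for p in pts]).astype(np.float32); (cx,cy),(w,h),a=cv2.minAreaRect(W); bx=cv2.boxPoints(((cx,cy),(w,h),a))
for i in range(2):
    d=bx[i+1]-bx[i]; print('edge',round(float(np.linalg.norm(d)),1),round(float(np.degrees(np.arctan2(d[1],d[0]))),1))
print('plate blob',b[1],cx,cy,np.round(bx,1).tolist())
# foot
h=cv2.cvtColor(im,cv2.COLOR_RGB2HSV); m=cv2.inRange(h[165:260,290:380],np.array([0,0,195]),np.array([179,40,255]))
n,l,st,ce=cv2.connectedComponentsWithStats(m); i=1+np.argmax(st[1:,4]); print('foot px',st[i]+[290,165,0,0,0],np.round(plane(c,*(st[i,:2]+[290,165]+st[i,2:4]/2),8),1))
tb=blobs(t,*COL['lime'],(190,255,212,290)); sb=blobs(s,*COL['lime'],(405,195,430,230))
for q in tb[:1]: print('top',q[:3],np.round(plane(ct,*q[1],64),1))
for q in sb[:1]: print('scene',q[:3])
if tb and sb: print('tri t/s',tri(ray(ct,*tb[0][1]),ray(cs,*sb[0][1])))
# rail
for nm,I,cc,roi in [('top',t,ct,(215,208,290,245))]:
    hh=cv2.cvtColor(I,cv2.COLOR_RGB2HSV)[roi[1]:roi[3],roi[0]:roi[2]]; m=cv2.inRange(hh,np.array([0,0,170]),np.array([179,40,255]))|cv2.inRange(hh,np.array([0,120,100]),np.array([8,255,255]))
    p=np.argwhere(m)[:,::-1]+[roi[0],roi[1]]; W=np.array([plane(cc,*q,23)[:2] for q in p]).astype(np.float32); r=cv2.minAreaRect(W); print('rail',len(p),np.round(cv2.boxPoints(r),1).tolist(),r)
E
```

```text
edge 11.8 -81.6
edge 31.9 8.4
plate blob [329.9, 216.4] 467.2677917480469 286.62896728515625 [[450.6000061035156, 290.1000061035156], [452.3999938964844, 278.5], [483.8999938964844, 283.1000061035156], [482.20001220703125, 294.79998779296875]]
foot px [322 182  29  36 534] [471.1 292.    8. ]
scene (np.int32(62), [417.5, 212.4], [414, 205, 8, 17])
rail 1016 [[566.7000122070312, 101.0999984741211], [621.7000122070312, 99.5], [625.5999755859375, 241.39999389648438], [570.5999755859375, 242.89999389648438]] ((596.1465454101562, 171.21633911132812), (141.8844757080078, 55.00096130371094), 88.42789459228516)
```

```bash
python3 -m crank '[0,0,-24,0.003,0.005,0,1,0,0,-24,0.003,0.005,0,1,0,0,-24,0.003,0.005,0,1,0,0,-24,0.003,0.005,0,1,0,0,-24,0.003,0.005,0,1,0,0,-24,0.003,0.005,0,1]' >/dev/null; python3 go.py 470.5 286.8 37 98.4
```

```text
t 41.5 at [469.9 288.6 200.8] beta 98.7 gap 85.2 q7 1.08 | turn [0.  0.  0.3] shift [-0.0002 -0.0019  0.1638] rows 3.9
```

```bash
python3 -m crank '[0,0,0,0,-0.0019,0.035,0.6,0,0,0,0,-0.0019,0.07,0.4,0,0,0,0,-0.0019,0.1,0.2,0,0,0,0,-0.0019,0.13,0,0,0,0,0,-0.0019,0.15,0,0,0,0,0,-0.0019,0.16,0,0,0,0,0,-0.0019,0.164,0,0,0,0,0,-0.0019,0.164,0,0,0,0,0,-0.0019,0.164,0]'; python3 go.py 470.5 286.8 37 98.4
python3 -m crank '[0,0,0,0,0,0,-0.4,0,0,0,0,0,0,-0.6,0,0,0,0,0,0,-0.8,0,0,0,0,0,0,-1,0,0,0,0,0,0,-1,0,0,0,0,0,0,-1,0,0,0,0,0,0,-1,0,0,0,0,0,0,-1]'; python3 jar.py top
```

```text
t: 42.25
tool_pos: [471.1, 287.9, 37.8]
ee_rot: [-0.077, 0.997, 0.001, 0.001]
contact_force: [0.5, 0.2, 0.4]
finger_gap: 42.3
t 42.2 at [471.1 287.9  37.8] beta 98.8 gap 42.3 q7 1.06 | turn [0.1 0.1 0.4] shift [ 0.0008 -0.001   0.0008] rows 0.1
t: 42.92
tool_pos: [470.7, 287.7, 37.6]
ee_rot: [-0.077, 0.997, 0.0, 0.001]
contact_force: [-0.8, 0.0, 5.6]
finger_gap: 9.4
top red px [342. 282.] xy [443.1 -58.7] dia 46.0 yaw 2.4
top lime px [388.4 270.3] xy [ 471.3 -172.4] dia 45.9 yaw -3.3
top blue px [424.7 280.7] xy [ 445.5 -260.4] dia 46.6 yaw -0.3
```

```bash
python3 -m crank '[0,0,0,0,0,-0.03,-1,0,0,0,0,0,-0.06,-1,0,0,0,0,0,-0.09,-1,0,0,0,0,0,-0.1,-1,0,0,0,0,0,-0.1,-1]'; python3 go.py 575 285 135 89
```

```text
t: 43.38
tool_pos: [472.1, 288.7, 139.6]
ee_rot: [-0.077, 0.997, 0.002, 0.003]
contact_force: [-0.1, 0.4, -0.2]
finger_gap: 9.2
t 43.4 at [472.1 288.7 139.6] beta 98.8 gap 9.2 q7 1.08 | turn [0.2 0.3 9.8] shift [-0.1011 -0.0195  0.0051] rows 2.5
```

```bash
python3 -m crank '[0,0,9.8,-0.1011,-0.0195,0.004,-1,0,0,9.8,-0.1011,-0.0195,0.004,-1,0,0,9.8,-0.1011,-0.0195,0.004,-1,0,0,9.8,-0.1011,-0.0195,0.004,-1,0,0,9.8,-0.1011,-0.0195,0.004,-1,0,0,9.8,-0.1011,-0.0195,0.004,-1]'; python3 - <<'E'
from go import *
im,c=grab('wrist','w7.png'); s,cs=grab('scene'); t,ct=grab('top')
a=cv2.resize(s[190:300,330:460],(390,330),interpolation=cv2.INTER_CUBIC); b=cv2.resize(t[190:300,190:320],(390,330),interpolation=cv2.INTER_CUBIC)
cv2.imwrite('pics/w7b.png',np.hstack([a,b])[:,:,::-1]); go(575,285,135,89)
E
```

```text
t: 43.88
tool_pos: [570.5, 283.1, 129.9]
ee_rot: [0.008, 1.0, -0.001, -0.003]
contact_force: [-0.3, 0.4, -1.2]
finger_gap: 8.9
t 44.0 at [570.8 284.1 131.5] beta 89.2 gap 9.2 q7 1.02 | turn [-0.  -0.1  0.2] shift [-0.0042  0.0009 -0.0035] rows 0.1
```

View pics/w7.png

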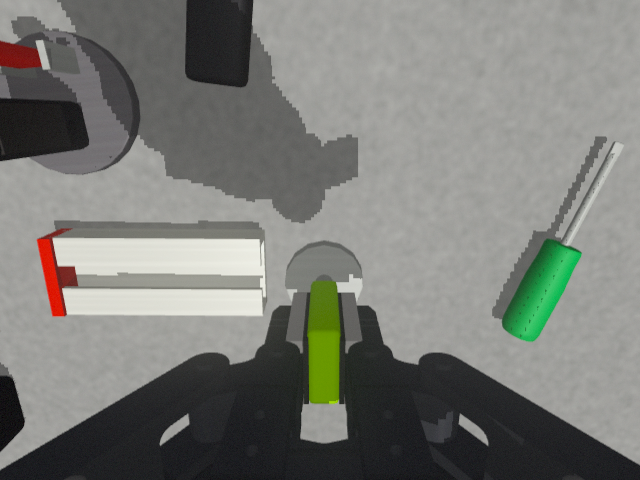

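View pics/w7b.png

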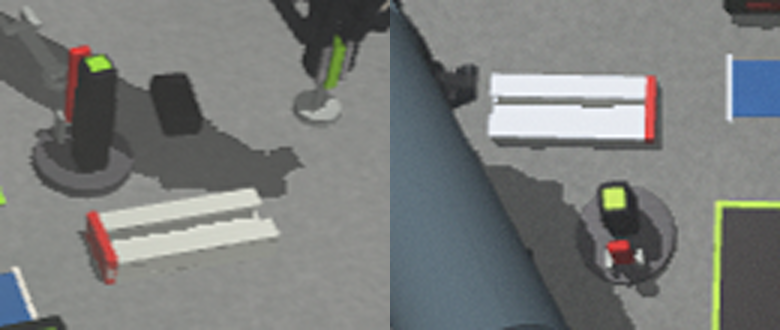

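```bash
python3 - <<'E'
from go import *
s=monitor.observe(); im,c=grab('wrist'); g=cv2.cvtColor(im,cv2.COLOR_RGB2GRAY).astype(int)
tp=np.array(s['tool_pos']); Rm=R.from_quat(s['ee_rot']); print('tcp',np.round(tp,1))
def edges(a,o,th=18): 
    d=a[2:]-a[:-2]; return [(i+o+1,int(d[i])) for i in range(1,len(d)-1) if abs(d[i])>th and abs(d[i])>=abs(d[i-1]) and abs(d[i])>abs(d[i+1])]
for u in (110,170,230): print('rail col',u,edges(g[215:330,u],215))
print('foot col 318',edges(g[220:300,312],220,10),'row265',edges(g[265,270:380],270,10),'row 275',edges(g[275,270:380],270,10))
for u in (110,170,230):
    for v in (237.5,316): print('rail pt',u,v,np.round(plane(c,u,v,23)[:2],1))
print('mouth',np.round(plane(c,264,277,23)[:2],1))
f=tp[2]-37.6
for z in (f,f+8): print('foot apex z%.0f'%z,np.round(plane(c,324.5,241,z)[:2],1),'L/R',np.round(plane(c,286,283,z)[:2],1),np.round(plane(c,363,283,z)[:2],1))
ax=Rm.apply([0,0,1]); print('tool z',np.round(ax,3), 'footpt under tcp',np.round(tp+ax*37.6,1))
E
```

```text
tcp [570.8 284.1 131.5]
rail col 110 [(220, -51), (236, 94), (273, -70), (284, -27), (287, 80), (312, -52)]
rail col 170 [(221, -53), (236, 88), (272, -72), (287, 99), (313, -53)]
rail col 230 [(220, -50), (237, 103), (273, -76), (287, 89), (313, -55)]
foot col 318 [(242, -51), (247, 27), (282, -16)] row265 [(287, -63), (289, 27), (358, -30), (360, 64)] row 275 [(285, -40), (319, -16), (328, 17), (347, 83), (352, -85), (362, 41)]
rail pt 110 237.5 [571.4 146.8]
rail pt 110 316 [627.2 137.6]
rail pt 170 237.5 [571.9 185.3]
rail pt 170 316 [627.8 178.5]
rail pt 230 237.5 [572.4 223.8]
rail pt 230 316 [628.3 219.4]
mouth [600.  244.1]
foot apex z94 [553.1 284.6] L/R [573.9 266. ] [574.3 302.7]
foot apex z102 [550.6 284.6] L/R [570.4 266.8] [570.9 301.9]
tool z [-0.003 -0.    -1.   ] footpt under tcp [570.7 284.1  93.9]
```

```bash
python3 -m crank '[0,0,0,-0.0267,0.001,0,-1,0,0,0,-0.0267,0.001,0.03,-1,0,0,0,-0.0267,0.001,0.055,-1,0,0,0,-0.0267,0.001,0.075,-1,0,0,0,-0.0267,0.001,0.084,-1,0,0,0,-0.0267,0.001,0.087,-1,0,0,0,-0.0267,0.001,0.087,-1]'; python3 - <<'E'
from go import *
s=monitor.observe(); im,c=grab('wrist','w8.png'); print(np.round(s['tool_pos'],1))
E
```

```text
t: 44.67
tool_pos: [598.8, 284.2, 45.1]
ee_rot: [0.008, 1.0, -0.0, -0.001]
contact_force: [-0.2, -1.0, -0.6]
finger_gap: 9.5
[598.8 284.2  45.1]
```

View pics/w8.png

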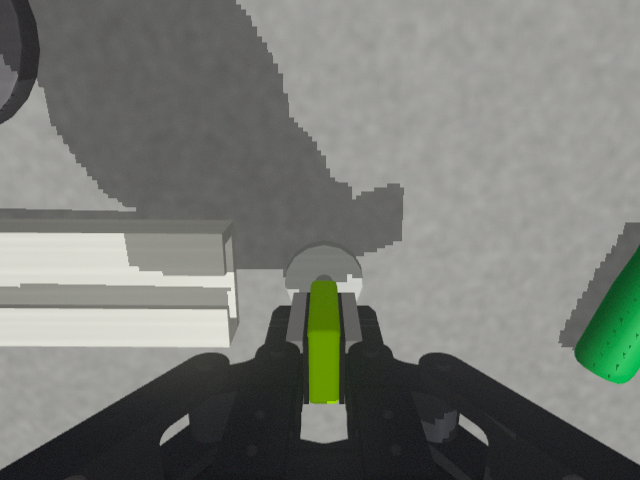

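```bash
python3 - <<'E'
from go import *
s=monitor.observe(); im,c=grab('wrist'); g=cv2.cvtColor(im,cv2.COLOR_RGB2GRAY).astype(int)
def edges(a,o,th=18): 
    d=a[2:]-a[:-2]; return [(i+o+1,int(d[i])) for i in range(1,len(d)-1) if abs(d[i])>th and abs(d[i])>=abs(d[i-1]) and abs(d[i])>abs(d[i+1])]
for u in (20,60,100,180,225): print('col',u,edges(g[200:360,u],200,10))
for u in (312,318,324): print('foot col',u,edges(g[225:285,u],225,6))
print('row 325',edges(g[325,200:260],200,10),'row245',edges(g[245,200:260],200,10),'foot row 272',edges(g[272,270:380],270,8))
f=s['tool_pos'][2]-37.6; print('tcp',np.round(s['tool_pos'],1))
for u in (20,100,180): print([np.round(plane(c,u,v,23)[:2],1).tolist() for v in (233,347)])
print('apex bottom',np.round(plane(c,324.5,244.5,f)[:2],1),'lr',np.round(plane(c,285.5,283,f)[:2],1),np.round(plane(c,363,283,f)[:2],1))
E
```

```text
col 20 [(206, -56), (216, 12), (229, 98), (280, -59), (283, -14), (301, -31), (304, 89), (342, -57)]
col 60 [(206, -60), (216, 13), (229, 91), (280, -72), (301, -35), (305, 101), (342, -48)]
col 100 [(207, -58), (216, 14), (229, 89), (281, -71), (301, -29), (305, 94), (343, -53)]
col 180 [(230, 30), (272, 68), (283, -74), (301, -22), (305, 90), (343, -57)]
col 225 [(216, 11), (239, 39), (254, -13), (264, -11), (270, 92), (284, -76), (302, -24), (305, 89), (343, -56), (355, -92)]
foot col 312 [(243, -10), (247, 29), (282, -20)]
foot col 318 [(241, -7), (246, 25), (276, -31)]
foot col 324 [(240, -7), (245, 27), (274, -24)]
row 325 [(228, -97), (236, 36)] row245 [(222, -45), (224, 46), (231, -46)] foot row 272 [(282, -58), (286, 19), (347, 69), (351, -68), (362, 45)]
tcp [599.9 284.6  46.4]
[[572.3, 156.5], [627.2, 143.7]]
[[572.8, 190.3], [627.7, 180.7]]
[[573.3, 224.1], [628.3, 217.7]]
apex bottom [584.  285.2] lr [603.1 266.3] [603.7 303.3]
```

```bash
python3 -m crank '[0,0,0,0,0,0.0012,-1,0,0,0,0,-0.01,0.0012,-1,0,0,0,0,-0.018,0.0012,-1,0,0,0,0,-0.026,0.0012,-1,0,0,0,0,-0.034,0.0012,-1,0,0,0,0,-0.042,0.0012,-1,0,0,0,0,-0.05,0.0012,-1,0,0,0,0,-0.058,0.0012,-1,0,0,0,0,-0.062,0.0012,-1,0,0,0,0,-0.062,0.0012,-1]'; python3 go.py 597.5 128 44 89
```

```text
t: 45.6
tool_pos: [598.8, 219.8, 44.2]
ee_rot: [0.01, 1.0, -0.001, -0.0]
contact_force: [-0.9, 0.4, 0.1]
finger_gap: 9.3
t 45.6 at [598.8 219.8  44.2] beta 88.9 gap 9.3 q7 1.13 | turn [-0.1 -0.  -0.1] shift [-0.0005 -0.0918  0.0003] rows 2.2
```

```bash
python3 -m crank '[0,0,0,0,-0.01,0.0003,-1,0,0,0,0,-0.02,0.0003,-1,0,0,0,0,-0.03,0.0003,-1,0,0,0,0,-0.04,0.0003,-1,0,0,0,0,-0.05,0.0003,-1,0,0,0,0,-0.06,0.0003,-1,0,0,0,0,-0.07,0.0003,-1,0,0,0,0,-0.078,0.0003,-1,0,0,0,0,-0.083,0.0003,-1,0,0,0,0,-0.086,0.0003,-1]'; python3 -m crank '[0,0,0,0,-0.001,0,-1,0,0,0,0,-0.002,0,-1,0,0,0,0,-0.003,0,-1,0,0,0,0,-0.004,0,-1,0,0,0,0,-0.004,0,-1]'; python3 go.py 597.5 128 44 89
```

```text
t: 46.43
tool_pos: [597.2, 134.6, 44.1]
ee_rot: [0.009, 1.0, -0.0, -0.0]
contact_force: [0.5, -0.7, -1.1]
finger_gap: 9.3
t: 46.85
tool_pos: [597.0, 132.4, 44.1]
ee_rot: [0.008, 1.0, 0.0, 0.0]
contact_force: [-0.1, 0.1, -1.6]
finger_gap: 9.4
t 46.9 at [597.  132.4  44.1] beta 89.1 gap 9.4 q7 1.27 | turn [0.  0.  0.1] shift [-0.0005 -0.0044  0.0001] rows 0.1
```

```bash
python3 -m crank '[0,0,0,0,-0.001,0,-1,0,0,0,0,-0.002,0,-1,0,0,0,0,-0.003,0,-1,0,0,0,0,-0.004,0,-1,0,0,0,0,-0.004,0,-1,0,0,0,0,-0.004,0,-1]'; python3 -m crank '[0,0,0,0,-0.001,0,-1,0,0,0,0,-0.002,0,-1,0,0,0,0,-0.003,0,-1,0,0,0,0,-0.003,0,-1,0,0,0,0,-0.003,0,-1]'
```

```text
t: 47.35
tool_pos: [597.0, 127.9, 44.0]
ee_rot: [0.009, 1.0, -0.0, -0.0]
contact_force: [0.5, 0.1, -1.3]
finger_gap: 9.5
t: 47.77
tool_pos: [597.0, 126.8, 44.2]
ee_rot: [0.008, 1.0, 0.001, 0.0]
contact_force: [-0.4, 3.9, -0.9]
finger_gap: 9.2
```

```bash
python3 -m crank '[0,0,0,0,-0.001,0,-1,0,0,0,0,-0.002,0,-1,0,0,0,0,-0.003,0,-1,0,0,0,0,-0.003,0,-1]'; python3 -m crank '[0,0,0,0,0.0025,0.001,-0.9,0,0,0,0,0.003,0.001,-0.6,0,0,0,0,0.003,0.001,-0.5,0,0,0,0,0.003,0.001,-0.4,0,0,0,0,0.003,0.001,-0.4,0,0,0,0,0.003,0.001,-0.4]'; python3 - <<'E'
from go import *
im,c=grab('wrist','w9.png'); go(597,126.8,180,89)
E
```

```text
t: 48.1
tool_pos: [596.8, 126.5, 44.2]
ee_rot: [0.007, 1.0, 0.003, 0.0]
contact_force: [0.6, 6.4, -2.1]
finger_gap: 9.7
t: 48.6
tool_pos: [597.1, 123.6, 43.0]
ee_rot: [0.009, 1.0, -0.001, -0.0]
contact_force: [-0.1, 0.4, -0.0]
finger_gap: 25.7
t 48.6 at [597.  123.9  43. ] beta 89.0 gap 25.8 q7 1.28 | turn [-0. -0. -0.] shift [ 1.00e-04  2.80e-03 -1.37e-01] rows 3.3
```

```bash
python3 -m crank '[0,0,0,0,0.0028,0,-0.4,0,0,0,0,0.0028,0,-0.2,0,0,0,0,0.0028,-0.02,-0.2,0,0,0,0,0.0028,-0.05,0,0,0,0,0,0.0028,-0.09,0,0,0,0,0,0.0028,-0.13,0.5,0,0,0,0,0.0028,-0.17,1,0,0,0,0,0.0028,-0.19,1,0,0,0,0,0.0028,-0.19,1,0,0,0,0,0.0028,-0.19,1]'; python3 - <<'E'
from go import *; from jar import *
go(597,250,235,89); lids('top'); im,c=grab('wrist','w10.png'); s,cs=grab('scene','s10.png'); t,ct=grab('top')
a=cv2.resize(s[180:330,130:440],(800,387),interpolation=cv2.INTER_CUBIC); cv2.imwrite('pics/s10c.png',a[:,:,::-1])
for b in blobs(im,*COL['lime'],(200,100,440,330),mn=150): print(b[:3],np.round(plane(c,*b[1],80),1))
E
```

```text
t: 49.48
tool_pos: [598.2, 128.4, 235.4]
ee_rot: [0.008, 1.0, 0.001, 0.002]
contact_force: [-0.7, -0.1, -0.9]
finger_gap: 85.6
t 49.5 at [598.2 128.4 235.4] beta 89.1 gap 85.6 q7 1.28 | turn [0.1 0.2 0.1] shift [0.0032 0.1216 0.0005] rows 2.9
top red px [342.  281.9] xy [443.1 -58.7] dia 46.0 yaw 2.4
top lime px [388.3 270.3] xy [ 471.2 -172.3] dia 46.0 yaw -3.4
top blue px [424.7 280.7] xy [ 445.5 -260.4] dia 46.6 yaw -0.3
(np.int32(486), [322.7, 211.2], [317, 191, 13, 42]) [592.9 127.3  80. ]
(np.int32(222), [217.5, 106.0], [200, 100, 33, 10]) [517.5  56.2  80. ]
```

View pics/w10.png

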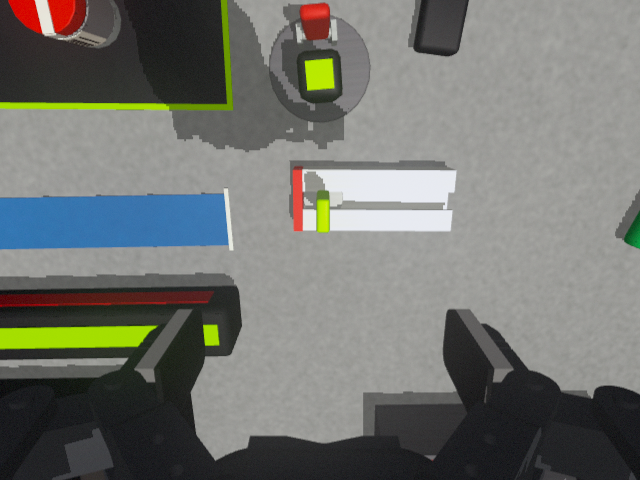

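View pics/s10c.png

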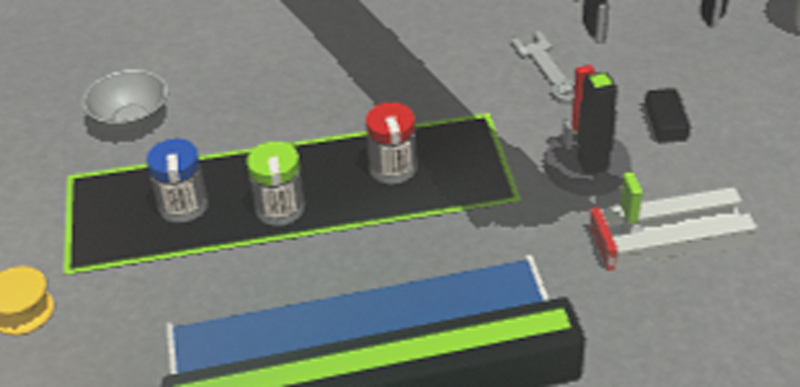

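```bash
python3 - <<'E'
from h import *
im,c=grab('wrist'); a=plane(c,302.5,200,26); b=plane(c,323,211,70); print('stop face',np.round(a,1),'tag',np.round(b,1),'gap',round(b[1]-a[1],1),np.round(monitor.observe()['contact_force'],1))
job.close_job()
E
```

```text
stop face [592.9 109.1  26. ] tag [592.5 126.9  70. ] gap 17.8 [-0.5 -0.2  0.6]
the job is handed in; nothing more can be done
```

I finished every step and handed the job in at about 50 s of the 210 s allowed. It reports no verdict, so the results below rest on my own checks.

- **Scanning:** There were three jars: lime (a), blue (c) and red (d). I stood them on the strip with their marks facing the scanner. The lime and red yaw readings were within about 2.5°. I could only judge blue's angle by eye, because its lid blends into the strip.
- **Trigger:** I squeezed it for about half a second with all the jars in view on the strip. The fingers closed to 39.8 mm (41 mm expected), and the last picture shows the paddle sprung back.
- **Jars on the mat:** All three were put back upright. The lime jar then moved about 26 mm while the arm was away at the tag. I left it because it still stood upright at (471, -172) mm, well inside the mat.
- **Tag:** I slid it in at the rail's open end until it pressed on the stop with 6.4 N, then let go. It stands about 17.8 mm from the stop face; 18 mm is fully home.
- **End state:** The robot is clear of everything. I saw no bystander moved, though I did not measure their positions again.

**Disagreements and faults:**
- The wrist and top cameras differed by 2–4 mm across the table, so I checked the rail fit with the tag close to the rail's open end.
- I set the red jar down on the mat with about 20 N, harder than intended but under the limits.

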